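# Fetch the amber jar from behind the solvent bottles and load it through the chamber port

## Task

Lift the blue-capped and the green-capped bottle out of the bottle caddy and stand both upright in the white spill tray, so that you can get at the amber jar with the orange cap behind them. With both bottles parked there, lower the amber jar through the middle of the red-rimmed port into the sample chamber and stand it on the chamber's floor, never touching the red rim with jar or gripper; then put each bottle back upright exactly where it stood in the caddy. Set everything down gently rather than letting it drop, and leave the three small jars (white, purple and yellow caps) alone.

Things in the scene. Friction and masses are not known exactly. Their poses are not given: they have to be found in the camera images.
- blue_bottle_mid (a point): tall clear bottle, blue cap: body 60 mm across up to 108 mm, shoulder to 135, neck 32 wide, cap 40 mm across from 145 to the top at 175; 0.35 kg. Point: its centre, 87.5 mm above its underside, z up. Stands in the caddy's front row, left or right, 72 mm from the other tall bottle (axes; 32 mm free between caps). Take it by the cap, closing at right angles to the line joining the two bottles.
- green_bottle_mid (a point): tall clear bottle, green cap: body 60 mm across up to 108 mm, shoulder to 135, neck 32 wide, cap 40 mm across from 145 to the top at 175; 0.35 kg. Point: its centre, 87.5 mm above its underside, z up. Stands in the caddy's front row, left or right, 72 mm from the other tall bottle (axes; 32 mm free between caps). Take it by the cap, closing at right angles to the line joining the two bottles.
- amber_jar_mid (a point): amber jar, orange cap: 48 mm across, 105 mm high; the cap is 44 mm across, the top 28 mm; 0.16 kg. Point: its centre, 52.5 mm above its underside, z up. It stands beyond the two tall bottles, which leave no room for a gripper until moved. Take it by the cap, closing parallel to the line joining the bottles' places: the fingers then stay above the chamber's roof when it stands inside.
- caddy: fixed black-rimmed grey caddy, 160 mm (x) by 170 mm (y), floor 6 mm thick, rim 14 mm high; origin at the centre of its underside, x towards its back, z up. Places, marked by black discs under the things: tall bottles at about x = -25, y = -36 and +36 mm, amber jar at x = +25, y = 0, each thing within 4 mm of it.
- spill_tray: fixed shallow white tray, 130 mm (x) by 250 mm (y) outside, walls 4 mm thick and 12 mm high, floor about 4 mm thick; origin at the centre of its underside, z up. Empty, with room for both tall bottles side by side along y (for example at y = -55 and +55 mm). It is on the left or the right of the bench, opposite the chamber.
- port_rim: red square frame of the port in the roof of the sample chamber, a fixed putty-coloured box 160 by 200 mm, 60 mm high, on the left or right of the bench. Origin: centre of the opening at the level of the rim's top, 62 mm above the bench; x, y along its sides, z up. Opening 78 mm square, frame 9 mm wide, 10 mm deep; the chamber's floor lies 54 mm below the origin (jar top then 51 mm above the rim).
- white_jar_mid (a point): small clear jar with a white cap, 48 mm across and 55 mm high, a bystander to be left alone, standing loose on the bench between the robot and the caddy. This point is its centre, half-way up.
- purple_jar_mid (a point): small clear jar with a purple cap, 52 mm across and 60 mm high, a bystander to be left alone, standing loose on the bench to the left of the caddy. This point is its centre, half-way up.
- yellow_jar_mid (a point): small clear jar with a yellow cap, 52 mm across and 60 mm high, a bystander to be left alone, standing loose on the bench to the right of the caddy. This point is its centre, half-way up.
Not all that is in view belongs to the job. Leave any turquoise look-alike of the part that bears green_bottle_mid alone. Leave any pink look-alike of the part that bears blue_bottle_mid alone.

How it is judged (in metres and radians):
On the way, in this order (a step that is already met when the one before it is completed fails the run):
1. both tall bottles stand upright and released in the spill tray (x of blue_bottle_mid in the frame of spill_tray between -0.06 and 0.06 m and y of blue_bottle_mid in the frame of spill_tray between -0.12 and 0.12 m and z of blue_bottle_mid in the frame of spill_tray between 0.08 and 0.098 m and angle between each of blue_bottle_mid, green_bottle_mid's own z axis and vertical below 0.12 rad and linear speed of each of blue_bottle, green_bottle below 0.03 m/s and angular speed of each of blue_bottle, green_bottle below 0.3 rad/s and contact force between the fingers and blue_bottle below 0.1 N and x of green_bottle_mid in the frame of spill_tray between -0.06 and 0.06 m and y of green_bottle_mid in the frame of spill_tray between -0.12 and 0.12 m and z of green_bottle_mid in the frame of spill_tray between 0.08 and 0.098 m and contact force between the fingers and green_bottle below 0.1 N), for 0.2 s.
2. with the bottles still parked, the amber jar stands upright and released on the chamber's floor in the port (all of step 1 and horizontal distance between amber_jar_mid and port_rim below 0.014 m and z of amber_jar_mid in the frame of port_rim between -0.01 and 0.008 m and angle between amber_jar_mid's own z axis and vertical below 0.12 rad and linear speed of amber_jar below 0.03 m/s and angular speed of amber_jar below 0.3 rad/s and contact force between the fingers and amber_jar below 0.1 N), for 0.2 s.
At the end, for the whole second after the job is handed in: The amber jar stands upright on the chamber floor within 14 mm of the middle of the port, both tall bottles stand upright within 15 mm of where each stood at the start, all released and at rest (horizontal distance between amber_jar_mid and port_rim below 0.014 m and z of amber_jar_mid in the frame of port_rim between -0.01 and 0.008 m and angle between each of amber_jar_mid, blue_bottle_mid, green_bottle_mid's own z axis and vertical below 0.12 rad and linear speed of each of amber_jar, blue_bottle, green_bottle below 0.03 m/s and angular speed of each of amber_jar, blue_bottle, green_bottle below 0.3 rad/s and contact force between the fingers and amber_jar below 0.1 N and distance of each of blue_bottle_mid, green_bottle_mid from where it was at the start of the episode below 0.015 m and contact force between the fingers and blue_bottle below 0.1 N and contact force between the fingers and green_bottle below 0.1 N); the robot touches nothing.
It fails at once if the jar or the gripper touches the red rim of the port (contact force between any of amber_jar, the fingers, the arm and port_rim above 0.3 N).
It fails at once if a bottle or the amber jar is let go in the air, more than 2 cm up ((height (world z) of blue_bottle_mid above 0.1135 m and contact force between blue_bottle and anything else below 0.02 N) or (height (world z) of green_bottle_mid above 0.1135 m and contact force between green_bottle and anything else below 0.02 N) or (height (world z) of amber_jar_mid above 0.0805 m and contact force between amber_jar and anything else below 0.02 N)).
It fails at once if a bottle or the amber jar is tipped over (beyond 35 degrees) (angle between any of blue_bottle_mid, green_bottle_mid, amber_jar_mid's own z axis and vertical above 0.6 rad).
It fails at once if one of the three small jars is moved by more than 15 mm or tipped (distance of any of white_jar_mid, purple_jar_mid, yellow_jar_mid from where it was at the start of the episode above 0.015 m or angle between any of white_jar_mid, purple_jar_mid, yellow_jar_mid's own z axis and vertical above 0.4 rad).
It also fails if it takes over 128 s, if anything falls off the work surface, if the arm or the gripper's body presses on something with over 40 N, if the wrist force passes 120 N, or if a joint passes its speed limit or range.

## Robot

A 7-joint arm with a two-finger parallel gripper is mounted at the origin on the work surface. World frame = base frame: x ahead of the robot, y to its left, z up, the work surface at z = 0. Lengths are in m, angles in degrees, forces in N, time in s.
With the tool pointing down it reaches from about 0.425 to 0.875 m from the base axis. Payload 4.7 kg.
Tool frame: the origin (TCP) lies on the centre line of the jaws, within the pads' length; the fingertips stand ahead of it and the grasp point (between the pads) lies 2 mm behind it (env.tip_reach is the x of the fingertips in the tool frame, in m); x points along the fingers, z is the direction in which the jaws open and shut, and the axes are right-handed (so a half turn about x gives the same grasp; the last joint's range is limited). The gripper opens to 87 mm and grips with 3 to 60 N. Pads are 19 mm wide; open, the fingers measure 117 mm over their backs; the gripper's body (75 mm by 190 mm) begins 51 mm behind the grasp point.
Start: joints at [0.808, 18.392, -4.016, 83.108, 1.295, 78.541, -3.26], TCP at [0.65, -0, 0.24] pointing down, gripper open.
Joint ranges: [-163.93, 163.93], [-17.29, 119.83], [-79.2, 71.16], [3.27, 140.29], [-89.18, 269.18], [5.43, 117.66], [-154.24, 154.24]. Speed limits (degrees/s): [147.25, 147.25, 180, 180, 180, 180, 180].

## Interface

Orientations are given as [roll, pitch, yaw] about the fixed x, y, z axes, in that order (R = Rz(yaw) Ry(pitch) Rx(roll)).
In Python, from cell import telemetry, optics, env, models gives the robot as it stands.
- The arm moves only by the shell command python3 -m pendant 'ROWS' [FORCE]. ROWS is JSON, a list of rows, each a list of 3 entries, a list of its own where there are three numbers: the finger opening in mm, from 0 to 87, then the shift along the tool's x, y, z in mm, then the turn, a rotation vector about the tool's x, y, z in rad. A call has 1 to 10 rows; each row is the pose to reach, as a shift and turn from the pose commanded when the call began, along the tool's axes at that moment; what a row does not reach only later rows make up. A row lasts 1/12 s, in which the tool goes at most 41.7 mm and 7.16 degrees, less where a joint would pass 70% of its speed; a pose out of reach is approached as far as the arm can. A call with a gripper value outside its range is refused whole. The fingers move at their own pace and stop on an object; FORCE is the grip in N (left out, the last holds). Time passes only in rows, so rows that repeat a pose let the fingers close. It gives the time, the measured TCP pose, the force and the opening at its end, in the units of the state.
- telemetry.get_obs(): the state, without advancing time (a new reading comes with each control period).
- optics.read_camera(name): name is "scene" or "side" or "wrist"; returns a dict with "image" (480x640x3 uint8, blue, green, red), "range_z" (480x640 float32, m along the optical axis (not along the pixel's ray), 0 where there is no reading), "fx", "fy", "cx", "cy" (pixels), "k1" (the pictures are not rectified: a ray, as slopes to the right and down, at radius r is drawn at 1 + k1 r^2 times it, then the intrinsics apply), "cam_to_world" (4x4, takes a point from camera to world coordinates). Camera axes: x right, y up, looking along -z (the intrinsics and any distortion apply to the point x, -y, -z); pixel columns grow to the right and rows downward; lengths in m; the calibration is good to about 2 mm. A picture is of the moment at which its call begins.
- env.sign_off(): hands the job in, once; it reports no verdict.
Trained networks look in the newest picture that a camera, given by its name, has taken for a name from the list of things; names that differ only in an ending like _2 or _b are one class to them, and where a whole thing is asked for, a point or a joint stands for the part that bears it (a point fixed in the world has none). Each returns a list of dicts, best first, with "confidence" (0 to 1); they miss things now and then, are a little off and sometimes report something else, mostly with a low value. They report only what shows in the picture. A call takes as long as a camera call. They do not tell look-alikes from the thing itself.
- models.masks_of(camera, label): "pixels" (480x640 bool, what is visible of it) and "extent" ([left, top, right, bottom] as shares, 0 to 1, of the picture: columns of its width, rows of its height, round what is visible of it).
- models.landmark_of(camera, label): "centre" ([row, column] as shares, 0 to 1, of the picture: columns of its width, rows of its height: a listed point, or the origin of a listed thing).
The state is a dict: "time_s": time; "qpos": joint angles; "joint_velocities": joint speeds; "effort": joint torques, N m; "tool_pos": TCP position; "tool_rot": TCP orientation; "force": force on the tool from outside, world axes, zero at the start; "wrist_torque": the same for the moment, N m; "grip_width": finger opening in m.
Only numpy, scipy, OpenCV 4.12 (cv2) and the standard library are available. Lean on these libraries where they do the work, as an engineer would, in place of code of your own. Each camera call takes 0.05 s, during which the arm holds its last target.

## Working session

There is one attempt and no reset: what is moved stays moved. The work goes in short steps, Python scripts to look and compute and a shell command to move; the robot and the scene stay as the last step left them, time stands still between calls to the robot, and variables do not carry over. Pictures are saved under pics/ and viewed, and the job is handed in when it is done.

```bash
ls -la; mkdir -p pics; python3 - <<'E'
from cell import telemetry, optics, env, models
import cv2, numpy as np
print(telemetry.get_obs(), env.tip_reach)
for n in ["scene","side","wrist"]:
    c=optics.read_camera(n); cv2.imwrite(f"pics/{n}0.png",c["image"])
    print(n,c["fx"],c["fy"],c["cx"],c["cy"],c["k1"],np.round(c["cam_to_world"],3).tolist())
E
```

```text
total 12
drwxr-xr-x  3 agent agent 4096 Dec  6 07:54 .
drwxr-xr-x 23 root  root  4096 Dec  6 07:54 ..
drwxr-xr-x  2 agent agent 4096 Dec  6 07:54 pics
{'time_s': 0.0, 'qpos': array([ 0.80568571, 18.438826  , -4.01381495, 83.17582493,  1.29298957,
       78.53846052, -3.26113614]), 'joint_velocities': array([-0.06165756,  0.06122296,  0.0170639 ,  0.04857452,  0.07118728,
       -0.07421513, -0.11285035]), 'effort': array([-2.58547143e-04, -4.91284704e+01, -4.03903294e-01, -3.12526345e+01,
       -6.40594075e-02,  4.37659642e-02,  1.61017233e-04]), 'tool_pos': array([ 6.49484624e-01, -3.05702392e-05,  2.38455776e-01]), 'tool_rot': array([-177.74032375,   89.89192619, -177.73940582]), 'force': array([-0.46716014,  0.41208807, -0.10921628]), 'wrist_torque': array([ 0.04011656, -0.00204796, -0.02193643]), 'grip_width': 0.08710536856476676} 0.017
scene 538.4918619705404 538.4918619705404 333.78118502790386 244.22511107093266 -0.14964612920723722 [[-0.491, -0.459, 0.74, 1.204], [0.871, -0.283, 0.403, 0.39], [0.024, 0.842, 0.539, 0.589], [0.0, 0.0, 0.0, 1.0]]
side 445.6302279150359 445.6302279150359 314.53008570032193 232.20981174942818 0.02186867323615096 [[0.864, 0.301, -0.403, 0.237], [-0.503, 0.518, -0.691, -0.504], [0.001, 0.8, 0.599, 0.526], [0.0, 0.0, 0.0, 1.0]]
wrist 341.7559338022215 341.7559338022215 318.4797562596091 238.241236060066 0.0014024927254018499 [[1.0, -0.001, 0.002, 0.65], [0.0, 0.961, 0.276, 0.077], [-0.002, -0.276, 0.961, 0.384], [0.0, 0.0, 0.0, 1.0]]
```

View pics/scene0.png

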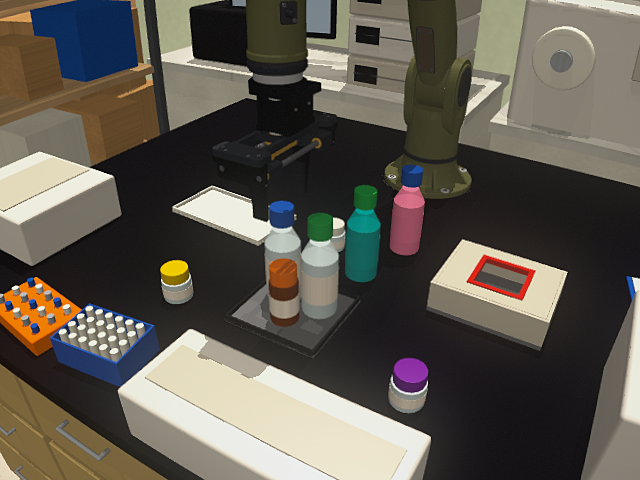

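View pics/side0.png

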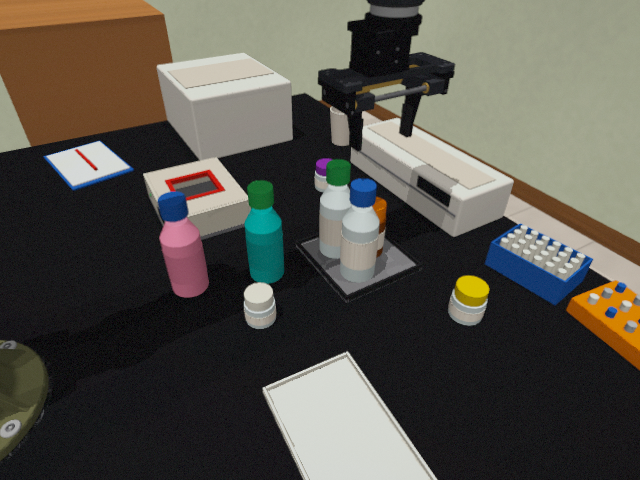

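View pics/wrist0.png

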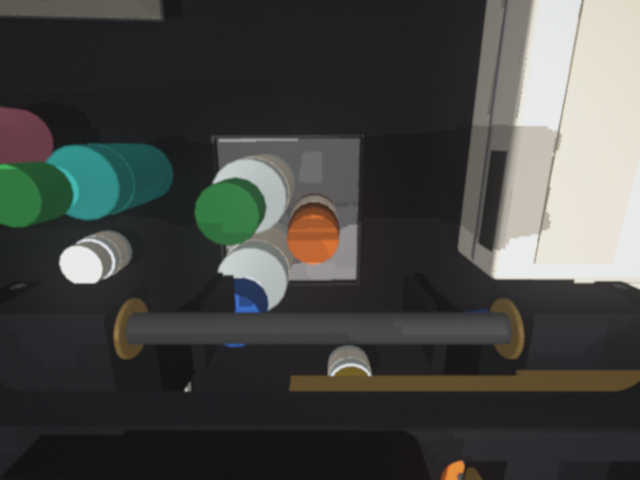

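The scene view shows the blue cap at (282,214), green cap at (320,227), amber jar at (284,290), port at (503,277), tray at (225,215), and look-alikes teal at (363,235) and pink at (407,210). The side view shows the blue cap at (363,193), green at (339,178) and the tray at (345,420). The wrist view is partly blocked by the gripper. Next I'll measure positions.

```bash
cat > h.py <<'E'
from cell import telemetry, optics, env, models
import cv2, numpy as np
from scipy.spatial.transform import Rotation as R
def rays(c,u,v):
    K=np.array([[c["fx"],0,c["cx"]],[0,c["fy"],c["cy"]],[0,0,1]])
    p=np.stack([np.ravel(u),np.ravel(v)],1).astype(np.float64)[:,None]
    # k1-only distortion
    q=cv2.undistortPoints(p,K,np.array([c["k1"],0,0,0,0.]))[:,0]
    return np.stack([q[:,0],-q[:,1],-np.ones(len(q))],1)
def pts(c,mask):
    v,u=np.nonzero(mask&(c["range_z"]>0))
    P=rays(c,u,v)*c["range_z"][v,u][:,None]
    T=c["cam_to_world"]; return P@T[:3,:3].T+T[:3,3]
def atz(c,u,v,z):
    d=rays(c,u,v)@c["cam_to_world"][:3,:3].T; o=c["cam_to_world"][:3,3]
    return o+d*((z-o[2])/d[:,2:3])
def circ(P):
    A=np.c_[2*P[:,:2],np.ones(len(P))]; s=np.linalg.lstsq(A,(P[:,:2]**2).sum(1),rcond=None)[0]
    return s[0],s[1],np.sqrt(s[2]+s[0]**2+s[1]**2)
def state():
    o=telemetry.get_obs(); print("t",round(o["time_s"],2),"pos",np.round(o["tool_pos"],4),"rot",np.round(o["tool_rot"],2),"F",np.round(o["force"],2),"w",round(o["grip_width"],4))
    return o
Z={"blue_bottle_mid":.0935,"green_bottle_mid":.0935,"amber_jar_mid":.0585,"white_jar_mid":.0275,"purple_jar_mid":.03,"yellow_jar_mid":.03,"caddy":0,"spill_tray":0,"port_rim":.062}
E
python3 - <<'E'
from h import *
for n in ["scene","side"]:
    c=optics.read_camera(n)
    for k,z in Z.items():
        for d in models.landmark_of(n,k)[:4]:
            r,cc=d["centre"]; print(n,k,round(d["confidence"],2),(round(cc*640),round(r*480)),np.round(atz(c,[cc*640],[r*480],z)[0],3))
    for k in ["caddy","spill_tray","port_rim"]:
        for d in models.masks_of(n,k)[:1]:
            P=pts(c,d["pixels"]); print(n,k,round(d["confidence"],2),np.round(np.percentile(P,[1,50,99],axis=0),3).tolist())
    hsv=cv2.cvtColor(c["image"],cv2.COLOR_BGR2HSV)
    P=pts(c,np.ones((480,640),bool)).reshape(-1,3)
    for k in ["blue_bottle_mid","green_bottle_mid","amber_jar_mid"]:
        for d in models.masks_of(n,k)[:4]:
            P=pts(c,d["pixels"]); zt=.181 if 'bottle' in k else .111
            T=P[abs(P[:,2]-zt)<.004]
            if len(T): print(n,k,round(d["confidence"],2),np.round(d["extent"],2),len(T),"top mid",np.round((T.min(0)+T.max(0))/2,3),np.round(np.ptp(T,axis=0),3))
E
```

```text
scene blue_bottle_mid 0.83 (280, 252) [ 0.591 -0.044  0.094]
scene blue_bottle_mid 0.68 (410, 210) [0.34  0.085 0.093]
scene green_bottle_mid 0.91 (365, 234) [0.466 0.051 0.094]
scene green_bottle_mid 0.86 (318, 266) [0.595 0.031 0.094]
scene green_bottle_mid 0.33 (283, 253) [ 0.591 -0.038  0.094]
scene amber_jar_mid 0.8 (284, 292) [ 0.64  -0.005  0.058]
scene white_jar_mid 0.61 (334, 233) [ 0.397 -0.05   0.027]
scene purple_jar_mid 0.71 (409, 380) [0.689 0.236 0.03 ]
scene yellow_jar_mid 0.79 (177, 286) [ 0.695 -0.191  0.03 ]
scene caddy 0.78 (294, 311) [ 0.614 -0.004  0.   ]
scene caddy 0.67 (334, 234) [ 0.361 -0.068  0.   ]
scene spill_tray 0.94 (234, 215) [ 0.407 -0.296  0.   ]
scene port_rim 0.76 (503, 273) [0.408 0.291 0.062]
scene port_rim 0.65 (294, 312) [0.679 0.039 0.062]
scene caddy 0.65 [[0.539, -0.085, 0.001], [0.656, 0.025, 0.007], [0.697, 0.082, 0.016]]
scene spill_tray 0.65 [[0.341, -0.423, 0.001], [0.423, -0.319, 0.005], [0.479, -0.177, 0.014]]
scene port_rim 0.95 [[0.368, 0.241, 0.011], [0.405, 0.287, 0.062], [0.467, 0.338, 0.065]]
scene blue_bottle_mid 0.7 [0.61 0.
[... 1009 characters left out ...]
], [0.695, 0.079, 0.015]]
side spill_tray 0.73 [[0.349, -0.356, 0.003], [0.419, -0.263, 0.005], [0.477, -0.175, 0.013]]
side port_rim 0.71 [[0.372, 0.241, 0.019], [0.437, 0.328, 0.061], [0.47, 0.384, 0.064]]
side blue_bottle_mid 0.88 [0.53 0.37 0.59 0.59] 324 top mid [ 0.592 -0.04   0.18 ] [0.04  0.038 0.006]
side blue_bottle_mid 0.55 [0.24 0.4  0.33 0.62] 1 top mid [0.326 0.078 0.177] [0. 0. 0.]
side green_bottle_mid 0.68 [0.5  0.33 0.55 0.54] 266 top mid [0.593 0.031 0.18 ] [0.039 0.04  0.006]
side green_bottle_mid 0.63 [0.39 0.38 0.44 0.59] 2 top mid [0.459 0.039 0.177] [0.019 0.006 0.   ]
side amber_jar_mid 0.81 [0.58 0.42 0.6  0.54] 149 top mid [ 0.638 -0.028  0.111] [0.054 0.069 0.007]
```

```bash
python3 - <<'E'
from h import *
o=state(); M=R.from_euler('xyz',o["tool_rot"],degrees=True).as_matrix(); print("tool axes cols\n",np.round(M,3))
import cv2
for n in ["scene","side"]:
    c=optics.read_camera(n); hsv=cv2.cvtColor(c["image"],cv2.COLOR_BGR2HSV)
    # red rim
    red=((hsv[...,0]<6)|(hsv[...,0]>174))&(hsv[...,1]>170)&(hsv[...,2]>90)
    P=pts(c,red); P=P[(abs(P[:,2]-.062)<.006)&(P[:,1]>.2)&(P[:,0]>.3)]
    print(n,"rim",len(P),cv2.minAreaRect((P[:,:2]*1000).astype(np.float32)),np.median(P[:,2]))
    # red outer contour via ray/plane z=.062
    v,u=np.nonzero(red); Q=atz(c,u,v,.062); Q=Q[(abs(Q[:,0]-.42)<.09)&(abs(Q[:,1]-.29)<.09)]
    print(n,"rim rays",len(Q),cv2.minAreaRect((Q[:,:2]*1000).astype(np.float32)))
    Pa=pts(c,np.ones((480,640),bool)); img=c["image"]
    v,u=np.nonzero(c["range_z"]>0); wh=img[v,u].min(1)>120
    S=Pa[wh&(Pa[:,2]<.02)&(Pa[:,2]>.002)&(abs(Pa[:,0]-.41)<.11)&(Pa[:,1]<-.14)&(Pa[:,1]>-.5)]
    print(n,"tray",len(S),cv2.minAreaRect((S[:,:2]*1000).astype(np.float32)),np.percentile(S[:,2],[5,50,95]))
    h,w=hsv[...,0][v,u],hsv[...,1][v,u]
    for nm,lo,hi,z,xy in [("blue",105,125,.181,(.592,-.04)),("green",45,75,.181,(.594,.032)),("orange",5,15,.111,(.644,-.004)),("purple",130,155,.06,(.70,.232)),("yellow",22,32,.06,(.694,-.193))]:
        s=(h>=lo)&(h<=hi)&(w>110)&(np.hypot(Pa[:,0]-xy[0],Pa[:,1]-xy[1])<.04)
        T=Pa[s]; T=T[T[:,2]>T[:,2].max()-.03]
        top=np.percentile(T[:,2],90) if len(T) else 0; U=T[abs(T[:,2]-top)<.004]
        if len(U)>5: 
            (x,y),r=cv2.minEnclosingCircle((U[:,:2]*1000).astype(np.float32)); print(n,nm,len(U),"z",round(top,4),np.round([x,y,r],1))
E
```

```text
t 1.75 pos [ 0.65   -0.      0.2396] rot [-41.97  89.99 -41.97] F [ 0.09  0.24 -0.53] w 0.0871
tool axes cols
 [[ 0. -0.  1.]
 [-0.  1.  0.]
 [-1. -0.  0.]]
scene rim 735 ((418.1463317871094, 290.03424072265625), (95.73323822021484, 99.80128479003906), 89.03070831298828) 0.06222874132633138
scene rim rays 807 ((417.89703369140625, 289.9646911621094), (95.68748474121094, 96.7347412109375), 89.4566650390625)
scene tray 2628 ((406.3089599609375, -305.8463439941406), (266.74713134765625, 139.38894653320312), 86.33515167236328) [0.00272738 0.00463445 0.01197233]
scene blue 273 z 0.1816 [594.1 -41.   21.6]
scene green 305 z 0.1815 [594.   32.3  21.1]
scene orange 392 z 0.1117 [644.3  -3.1  23.3]
scene purple 706 z 0.0615 [698.8 238.6  24.7]
scene yellow 363 z 0.0619 [ 687.2 -201.5   24.6]
side rim 424 ((419.4411926269531, 289.7939453125), (97.1468505859375, 94.4179458618164), 89.507568359375) 0.06188566921737276
side rim rays 458 ((419.22747802734375, 290.5414123535156), (94.40091705322266, 94.41143798828125), 88.97650146484375)
side tray 13276 ((414.0072021484375, -269.5602111816406), (193.78720092773438, 134.2160186767578), 86.72308349609375) [0.00316249 0.00484392 0.01194361]
side blue 8 z 0.4007 [623.4 -21.3  11.6]
side purple 110 z 0.061 [699.5 237.7  24.6]
side yellow 595 z 0.0612 [ 687.6 -201.6   25.1]
```

```bash
python3 - <<'E'
import cv2
a=cv2.imread("pics/scene0.png")[170:350,230:450]; b=cv2.imread("pics/side0.png")[140:320,150:420]
cv2.imwrite("pics/crop1.png",cv2.hconcat([cv2.resize(a,(400,400)),cv2.resize(b,(400,400))]))
E
```

```text
(no output)
```

View pics/crop1.png

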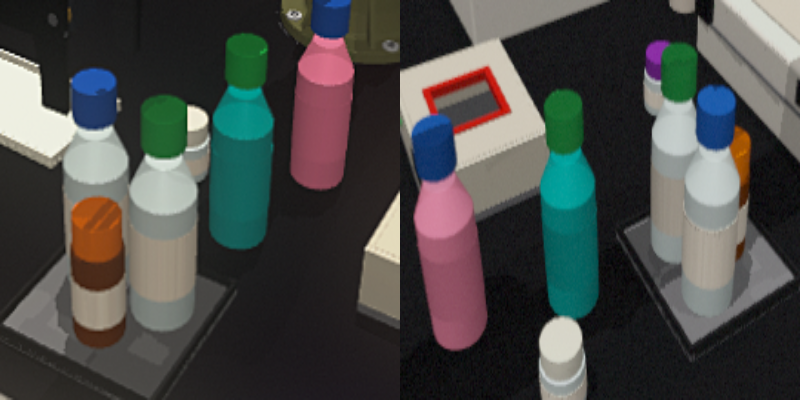

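Candidates by description:
- Blue-capped: clear at scene (282,240), or pink at (407,215). I choose the clear one.
- Green-capped: clear at (320,265), or turquoise at (363,240). I choose the clear one.
- Amber jar: only one, at (284,290).

The crop confirms that the two clear bottles stand in the caddy. Tool axes: x is down, y is world +y, z is world +x. I'll move over the blue cap first.

```bash
python3 -m pendant '[[87,[0,-20,-28],[0,0,0]],[87,[0,-40,-57],[0,0,0]],[87,[0,-40,-57],[0,0,0]],[87,[0,-40,-57],[0,0,0]]]' 25
python3 - <<'E'
from h import *
state()
c=optics.read_camera("wrist"); cv2.imwrite("pics/w1.png",c["image"])
c=optics.read_camera("side"); cv2.imwrite("pics/s1.png",c["image"])
E
```

```text
time_s: 2.18
tool_pos: [0.592, -0.0419, 0.24]
tool_rot: [-62.8, 90.0, -63.0]
force: [0.6, 0.8, -0.1]
grip_width: 0.087
t 2.18 pos [ 0.592  -0.0419  0.24  ] rot [-62.82  89.96 -63.01] F [ 0.57  0.77 -0.08] w 0.087
```

View pics/w1.png

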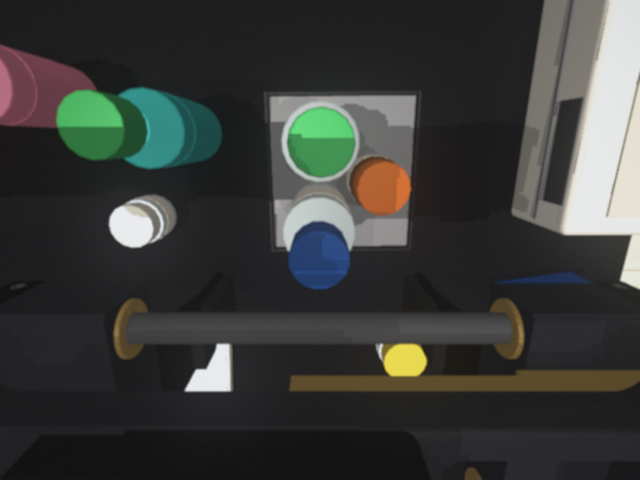

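View pics/s1.png

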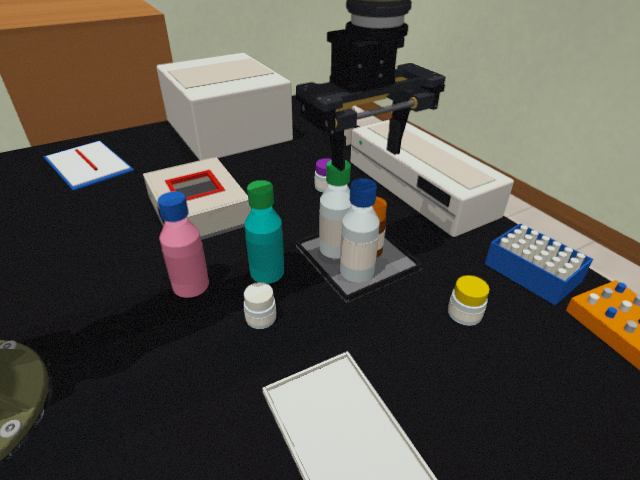

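Wrist view: blue cap at (319,256), green at (321,143), orange at (381,186). The blue cap lies between the fingers' columns. I'll refine the positions from here.

```bash
python3 - <<'E'
from h import *
c=optics.read_camera("wrist"); state()
for nm,u,v,z in [("blue",319,256,.181),("green",321,143,.181),("orange",381,186,.111),("yellow",405,360,.06)]: print(nm,np.round(atz(c,[u],[v],z)[0],4))
P=pts(c,np.ones((480,640),bool))
for nm,x,y,zt in [("blue",.593,-.04,.181),("green",.594,.032,.181),("orange",.644,-.004,.111)]:
    U=P[(np.hypot(P[:,0]-x,P[:,1]-y)<.028)&(abs(P[:,2]-zt)<.004)]
    if len(U): print(nm,len(U),np.round((U.min(0)+U.max(0))/2,4),np.round(np.ptp(U,axis=0),3),np.round(U.mean(0),4))
E
```

```text
t 2.33 pos [ 0.5938 -0.0389  0.24  ] rot [26.69 89.92 26.77] F [ 1.65  1.13 -0.14] w 0.0868
blue [ 0.5942 -0.0328  0.181 ]
green [0.5953 0.036  0.181 ]
orange [0.6441 0.0023 0.111 ]
yellow [ 0.6897 -0.1956  0.06  ]
blue 2857 [ 0.5923 -0.0385  0.1803] [0.039 0.039 0.006] [ 0.5924 -0.0374  0.1812]
green 3711 [0.5936 0.0332 0.1807] [0.04  0.039 0.006] [0.5938 0.0337 0.1812]
orange 2273 [ 0.6446 -0.0029  0.1105] [0.044 0.043 0.007] [ 0.6441 -0.0023  0.1113]
```

Agreement is within 2 mm. Next I descend and grip blue.

```bash
python3 -m pendant '[[87,[20,0,0],[0,0,0]],[87,[40,0,0],[0,0,0]],[87,[58,0,0],[0,0,0]],[87,[70,0,0],[0,0,0]],[87,[73,0,0],[0,0,0]],[87,[73,0,0],[0,0,0]],[30,[73,0,0],[0,0,0]],[30,[73,0,0],[0,0,0]],[30,[73,0,0],[0,0,0]],[30,[73,0,0],[0,0,0]]]' 25
python3 -m pendant '[[30,[0,0,0],[0,0,0]],[30,[0,0,0],[0,0,0]],[30,[0,0,0],[0,0,0]],[30,[0,0,0],[0,0,0]]]' 25
```

```text
time_s: 3.17
tool_pos: [0.5936, -0.0401, 0.1676]
tool_rot: [-4.0, 89.9, -4.0]
force: [-0.2, 0.7, 0.1]
grip_width: 0.0678
time_s: 3.5
tool_pos: [0.593, -0.0401, 0.1667]
tool_rot: [-18.3, 90.0, -18.3]
force: [0.1, 0.3, -0.3]
grip_width: 0.0422
```

```bash
python3 -m pendant '[[30,[0,0,0],[0,0,0]],[30,[0,0,0],[0,0,0]],[30,[0,0,0],[0,0,0]]]' 25
python3 -m pendant '[[30,[-4,0,0],[0,0,0]],[30,[-10,0,0],[0,0,0]],[30,[-20,0,0],[0,0,0]],[30,[-35,0,0],[0,0,0]],[30,[-50,0,0],[0,0,0]],[30,[-65,0,0],[0,0,0]],[30,[-76,0,0],[0,0,0]],[30,[-80,0,0],[0,0,0]],[30,[-80,0,0],[0,0,0]]]' 25
python3 - <<'E'
from h import *
state()
c=optics.read_camera("side"); cv2.imwrite("pics/s2.png",c["image"])
E
```

```text
time_s: 3.75
tool_pos: [0.5929, -0.04, 0.1666]
tool_rot: [-164.4, 90.0, -164.4]
force: [-0.5, 0.9, 0.5]
grip_width: 0.0396
time_s: 4.5
tool_pos: [0.5937, -0.0401, 0.2481]
tool_rot: [-3.2, 89.8, -3.2]
force: [0.1, 0.8, -3.1]
grip_width: 0.0397
t 4.5 pos [ 0.5937 -0.0401  0.2481] rot [-3.15 89.85 -3.15] F [ 0.13  0.84 -3.1 ] w 0.0397
```

View pics/s2.png

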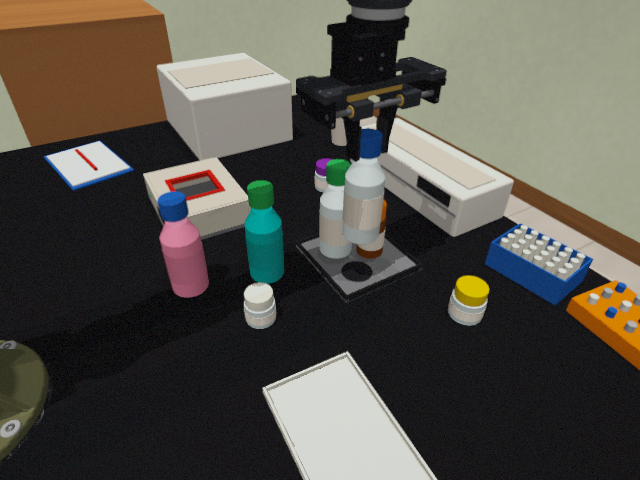

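The blue bottle hangs upright from the gripper at (365,190) and its disc is visible at (357,271). Now to the tray.

```bash
python3 -m pendant '[[30,[0,-8,-5],[0,0,0]],[30,[0,-28,-17],[0,0,0]],[30,[0,-56,-33],[0,0,0]],[30,[0,-88,-52],[0,0,0]],[30,[0,-120,-71],[0,0,0]],[30,[0,-152,-90],[0,0,0]],[30,[0,-184,-109],[0,0,0]],[30,[0,-216,-128],[0,0,0]],[30,[0,-246,-146],[0,0,0]],[30,[0,-270,-161],[0,0,0]]]' 25
python3 -m pendant '[[30,[0,-20,-12],[0,0,0]],[30,[0,-33,-20],[0,0,0]],[30,[0,-40,-24],[0,0,0]],[30,[0,-40,-24],[0,0,0]],[30,[0,-40,-24],[0,0,0]]]' 25
python3 - <<'E'
from h import *
state()
for n in ["scene","side"]:
    c=optics.read_camera(n); cv2.imwrite(f"pics/{n}3.png",c["image"])
    Pa=pts(c,np.ones((480,640),bool)); v,u=np.nonzero(c["range_z"]>0)
    S=Pa[(Pa[:,2]<.008)&(Pa[:,2]>.002)&(abs(Pa[:,0]-.41)<.06)&(abs(Pa[:,1]+.3)<.12)]; print(n,np.median(S[:,2]))
    hsv=cv2.cvtColor(c["image"],cv2.COLOR_BGR2HSV)[v,u]
    w=(c["image"][v,u].min(1)>110)&(hsv[:,1]<40)&(Pa[:,2]>.009)&(Pa[:,2]<.014)&(abs(Pa[:,0]-.41)<.1)&(abs(Pa[:,1]+.3)<.17)
    S=Pa[w]; print(cv2.minAreaRect((S[:,:2]*1000).astype(np.float32)),len(S),np.round(np.percentile(S,[2,98],axis=0),3).tolist())
E
```

```text
time_s: 5.38
tool_pos: [0.4286, -0.313, 0.2456]
tool_rot: [-175.0, 89.9, -175.2]
force: [0.0, -0.5, -2.1]
grip_width: 0.0392
time_s: 5.8
tool_pos: [0.408, -0.3493, 0.246]
tool_rot: [107.4, 89.9, 107.4]
force: [0.7, 1.3, -2.6]
grip_width: 0.0397
t 5.8 pos [ 0.408  -0.3493  0.246 ] rot [107.38  89.92 107.37] F [ 0.69  1.35 -2.63] w 0.0397
scene 0.004425680567443135
((408.5338439941406, -298.4293212890625), (253.2250213623047, 133.70648193359375), 86.12168884277344) 274 [[0.339, -0.424, 0.009], [0.479, -0.172, 0.014]]
side 0.004687373365825032
((412.132080078125, -269.6434326171875), (194.67190551757812, 130.18341064453125), 86.86868286132812) 689 [[0.346, -0.366, 0.009], [0.477, -0.172, 0.014]]
```

View pics/scene3.png

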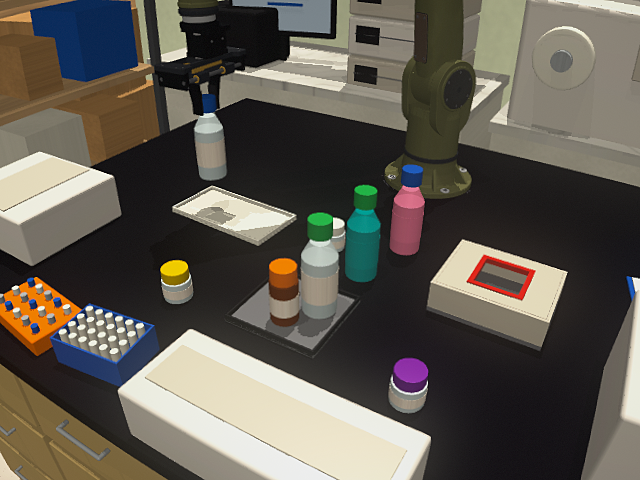

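View pics/side3.png

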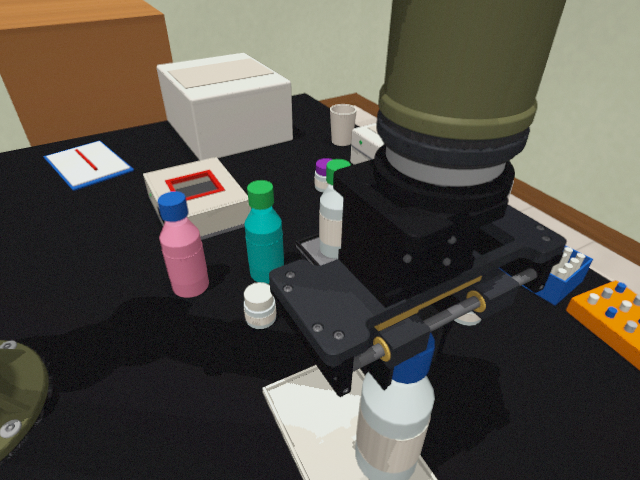

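Scene view: the blue bottle hangs over the tray at (210,150), upright. The tray centre is about (0.409,-0.298) with a yaw of about -4°. I'll lower it and finish in small steps.

```bash
python3 -m pendant '[[30,[8,0,0],[0,0,0]],[30,[22,0,0],[0,0,0]],[30,[38,0,0],[0,0,0]],[30,[54,0,0],[0,0,0]],[30,[66,0,0],[0,0,0]],[30,[74,0,0],[0,0,0]],[30,[78,0,0],[0,0,0]],[30,[78,0,0],[0,0,0]]]' 25
python3 -m pendant '[[30,[1,0,0],[0,0,0]],[30,[2,0,0],[0,0,0]],[30,[3,0,0],[0,0,0]],[30,[3,0,0],[0,0,0]]]' 25
python3 -m pendant '[[30,[0.5,0,0],[0,0,0]],[30,[1,0,0],[0,0,0]],[30,[1,0,0],[0,0,0]]]' 25
```

```text
time_s: 6.57
tool_pos: [0.4079, -0.3495, 0.1677]
tool_rot: [144.9, 89.9, 145.0]
force: [0.1, -0.8, -3.3]
grip_width: 0.0394
time_s: 6.9
tool_pos: [0.4082, -0.3502, 0.166]
tool_rot: [-33.6, 89.9, -33.6]
force: [-0.1, -0.6, -3.5]
grip_width: 0.0393
time_s: 7.15
tool_pos: [0.408, -0.3501, 0.1646]
tool_rot: [-29.8, 90.0, -29.8]
force: [1.1, -0.5, -2.8]
grip_width: 0.0391
```

```bash
python3 -m pendant '[[30,[0.5,0,0],[0,0,0]],[30,[1,0,0],[0,0,0]],[30,[1,0,0],[0,0,0]]]' 25
python3 -m pendant '[[30,[0.5,0,0],[0,0,0]],[30,[1,0,0],[0,0,0]],[30,[1,0,0],[0,0,0]]]' 25
```

```text
time_s: 7.4
tool_pos: [0.4082, -0.3505, 0.1646]
tool_rot: [-43.6, 89.9, -43.6]
force: [-1.9, 0.6, 4.4]
grip_width: 0.0394
time_s: 7.65
tool_pos: [0.4083, -0.3507, 0.1646]
tool_rot: [-40.9, 89.9, -41.0]
force: [-2.6, 2.2, 10.3]
grip_width: 0.0395
```

Contact is made. I release and go up.

```bash
python3 -m pendant '[[30,[-1,0,0],[0,0,0]],[50,[-1,0,0],[0,0,0]],[70,[-1,0,0],[0,0,0]],[87,[-1,0,0],[0,0,0]],[87,[-1,0,0],[0,0,0]],[87,[-1,0,0],[0,0,0]],[87,[-1,0,0],[0,0,0]],[87,[-1,0,0],[0,0,0]]]' 25
python3 -m pendant '[[87,[-3,0,0],[0,0,0]],[87,[-12,0,0],[0,0,0]],[87,[-30,0,0],[0,0,0]],[87,[-55,0,0],[0,0,0]],[87,[-80,0,0],[0,0,0]],[87,[-80,36,26],[0,0,0]],[87,[-80,72,52],[0,0,0]],[87,[-80,72,52],[0,0,0]]]' 25
python3 - <<'E'
from h import *
state()
for n in ["scene","side"]:
    c=optics.read_camera(n); cv2.imwrite(f"pics/{n}4.png",c["image"])
    for k in ["blue_bottle_mid","green_bottle_mid"]:
        for d in models.landmark_of(n,k)[:3]:
            r,cc=d["centre"]; print(n,k,round(d["confidence"],2),(round(cc*640),round(r*480)),np.round(atz(c,[cc*640],[r*480],.0925)[0],3))
E
```

```text
time_s: 8.32
tool_pos: [0.4081, -0.35, 0.1634]
tool_rot: [120.9, 90.0, 120.9]
force: [0.9, -0.3, 0.1]
grip_width: 0.0781
time_s: 8.98
tool_pos: [0.4653, -0.2706, 0.2451]
tool_rot: [33.9, 89.7, 34.5]
force: [0.8, 1.8, -0.3]
grip_width: 0.087
t 8.98 pos [ 0.4653 -0.2706  0.2451] rot [33.9  89.67 34.46] F [ 0.77  1.76 -0.26] w 0.087
scene blue_bottle_mid 0.75 (411, 212) [0.346 0.089 0.093]
scene blue_bottle_mid 0.66 (213, 176) [ 0.421 -0.334  0.093]
scene green_bottle_mid 0.74 (318, 266) [0.593 0.03  0.093]
scene green_bottle_mid 0.61 (361, 229) [0.454 0.036 0.093]
side blue_bottle_mid 0.82 (181, 243) [0.334 0.076 0.093]
side blue_bottle_mid 0.68 (468, 299) [ 0.632 -0.238  0.093]
side green_bottle_mid 0.86 (266, 232) [0.462 0.036 0.092]
```

View pics/scene4.png

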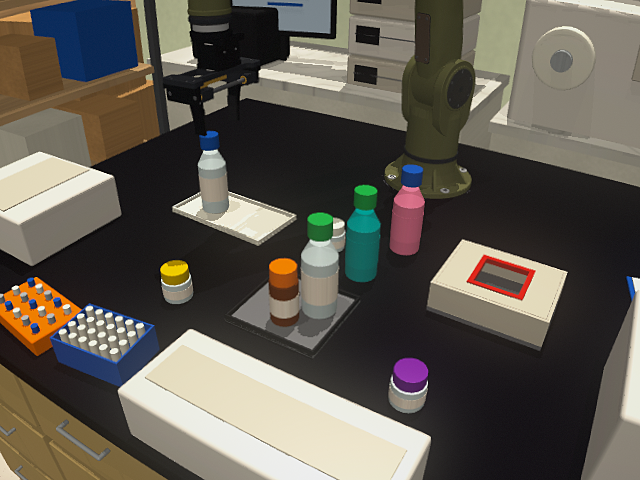

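The blue bottle stands upright in the tray at (213,180). Next is the green one; dx=+134, dy=+310.

```bash
python3 -m pendant '[[87,[0,15,6],[0,0,0]],[87,[0,48,21],[0,0,0]],[87,[0,84,36],[0,0,0]],[87,[0,120,52],[0,0,0]],[87,[0,156,67],[0,0,0]],[87,[0,192,83],[0,0,0]],[87,[0,228,99],[0,0,0]],[87,[0,264,114],[0,0,0]],[87,[0,295,127],[0,0,0]],[87,[0,310,134],[0,0,0]]]' 25
python3 -m pendant '[[87,[0,0,0],[0,0,0]],[87,[0,0,0],[0,0,0]],[87,[0,0,0],[0,0,0]]]' 25
python3 - <<'E'
from h import *
c=optics.read_camera("wrist"); state(); cv2.imwrite("pics/w5.png",c["image"])
P=pts(c,np.ones((480,640),bool))
for nm,x,y,zt in [("green",.594,.032,.181),("orange",.644,-.004,.111)]:
    U=P[(np.hypot(P[:,0]-x,P[:,1]-y)<.028)&(abs(P[:,2]-zt)<.004)]
    if len(U): print(nm,len(U),np.round((U.min(0)+U.max(0))/2,4),np.round(np.ptp(U,axis=0),3),np.round(U.mean(0),4))
c=optics.read_camera("scene")
P=pts(c,np.ones((480,640),bool)); U=P[(np.hypot(P[:,0]-.41,P[:,1]+.35)<.05)&(P[:,2]>.174)&(P[:,2]<.184)]
print("blue top",len(U),np.round((U.min(0)+U.max(0))/2,4),np.round(np.ptp(U,axis=0),3))
E
```

```text
time_s: 10.12
tool_pos: [0.5948, 0.0363, 0.2435]
tool_rot: [81.7, 89.9, 81.9]
force: [-0.3, 0.5, -1.5]
grip_width: 0.087
time_s: 10.37
tool_pos: [0.5938, 0.0293, 0.2434]
tool_rot: [-108.7, 89.9, -108.8]
force: [0.1, -0.8, 0.2]
grip_width: 0.087
t 10.42 pos [0.5938 0.0291 0.2436] rot [-99.67  89.92 -99.88] F [-0.82 -0.68 -0.01] w 0.0873
green 2806 [0.5937 0.0338 0.1802] [0.039 0.039 0.006] [0.5938 0.0345 0.1812]
orange 1858 [ 0.6445 -0.0026  0.1106] [0.043 0.044 0.007] [ 0.6442 -0.0017  0.1113]
blue top 144 [ 0.4086 -0.3483  0.178 ] [0.039 0.038 0.008]
```

View pics/w5.png

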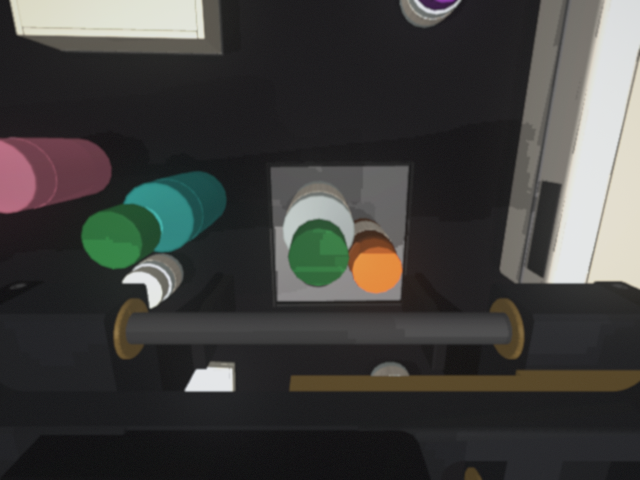

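Wrist view: green cap at (318,252), centred between the fingers, with the teal look-alike well clear at (120,236). Descend 77 and grip.

```bash
python3 -m pendant '[[87,[20,0,0],[0,0,0]],[87,[40,0,0],[0,0,0]],[87,[60,0,0],[0,0,0]],[87,[73,0,0],[0,0,0]],[87,[77,0,0],[0,0,0]],[87,[77,0,0],[0,0,0]],[30,[77,0,0],[0,0,0]],[30,[77,0,0],[0,0,0]],[30,[77,0,0],[0,0,0]],[30,[77,0,0],[0,0,0]]]' 25
python3 -m pendant '[[30,[0,0,0],[0,0,0]],[30,[0,0,0],[0,0,0]],[30,[0,0,0],[0,0,0]],[30,[0,0,0],[0,0,0]],[30,[0,0,0],[0,0,0]],[30,[0,0,0],[0,0,0]],[30,[0,0,0],[0,0,0]]]' 25
```

```text
time_s: 11.3
tool_pos: [0.5946, 0.0321, 0.1677]
tool_rot: [3.0, 89.9, 3.0]
force: [-0.4, 0.7, 0.1]
grip_width: 0.0679
time_s: 11.88
tool_pos: [0.5939, 0.032, 0.1666]
tool_rot: [-164.8, 90.0, -164.8]
force: [-0.7, 0.2, 0.5]
grip_width: 0.0394
```

```bash
python3 -m pendant '[[30,[-4,0,0],[0,0,0]],[30,[-10,0,0],[0,0,0]],[30,[-20,0,0],[0,0,0]],[30,[-35,0,0],[0,0,0]],[30,[-50,0,0],[0,0,0]],[30,[-65,0,0],[0,0,0]],[30,[-76,0,0],[0,0,0]],[30,[-80,0,0],[0,0,0]],[30,[-80,0,0],[0,0,0]]]' 25
python3 -m pendant '[[30,[0,-8,-5],[0,0,0]],[30,[0,-26,-17],[0,0,0]],[30,[0,-54,-35],[0,0,0]],[30,[0,-84,-55],[0,0,0]],[30,[0,-114,-75],[0,0,0]],[30,[0,-144,-94],[0,0,0]],[30,[0,-174,-114],[0,0,0]],[30,[0,-204,-134],[0,0,0]],[30,[0,-232,-152],[0,0,0]],[30,[0,-254,-166],[0,0,0]]]' 25
python3 -m pendant '[[30,[0,-13,-9],[0,0,0]],[30,[0,-19,-13],[0,0,0]],[30,[0,-21,-14],[0,0,0]],[30,[0,-21,-14],[0,0,0]],[30,[0,-21,-14],[0,0,0]]]' 25
python3 - <<'E'
from h import *
state()
c=optics.read_camera("scene"); cv2.imwrite("pics/scene6.png",c["image"])
E
```

```text
time_s: 12.63
tool_pos: [0.5947, 0.032, 0.2482]
tool_rot: [1.7, 89.8, 1.7]
force: [0.5, -0.5, -2.9]
grip_width: 0.0392
time_s: 13.47
tool_pos: [0.4246, -0.2249, 0.2455]
tool_rot: [-176.2, 89.9, -176.4]
force: [0.8, -0.5, -3.6]
grip_width: 0.0391
time_s: 13.88
tool_pos: [0.4147, -0.2416, 0.2462]
tool_rot: [98.8, 90.0, 99.0]
force: [0.7, 1.1, -3.4]
grip_width: 0.0394
t 13.88 pos [ 0.4147 -0.2416  0.2462] rot [98.84 89.95 98.95] F [ 0.7   1.14 -3.45] w 0.0394
```

View pics/scene6.png

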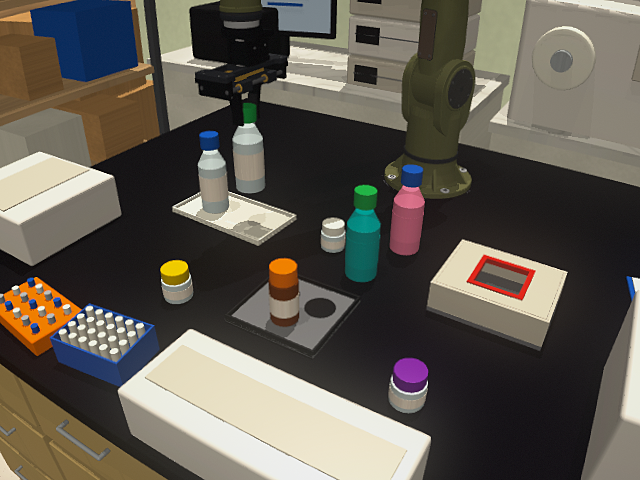

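Green hangs at (249,150) over the right half of the tray, blue stands at (212,175), and the amber jar at (284,290) is free. I lower as before, 82 mm in total.

```bash
python3 -m pendant '[[30,[8,0,0],[0,0,0]],[30,[22,0,0],[0,0,0]],[30,[38,0,0],[0,0,0]],[30,[54,0,0],[0,0,0]],[30,[66,0,0],[0,0,0]],[30,[74,0,0],[0,0,0]],[30,[79,0,0],[0,0,0]],[30,[80,0,0],[0,0,0]],[30,[81,0,0],[0,0,0]],[30,[81,0,0],[0,0,0]]]' 25
python3 -m pendant '[[30,[0.5,0,0],[0,0,0]],[30,[1,0,0],[0,0,0]],[30,[1.5,0,0],[0,0,0]],[30,[2,0,0],[0,0,0]],[30,[2,0,0],[0,0,0]]]' 25
```

```text
time_s: 14.77
tool_pos: [0.4145, -0.2431, 0.1661]
tool_rot: [-23.5, 89.9, -23.5]
force: [-0.1, 0.2, -2.2]
grip_width: 0.0392
time_s: 15.18
tool_pos: [0.4144, -0.2433, 0.1645]
tool_rot: [-24.4, 89.9, -24.4]
force: [-1.7, 0.1, 2.7]
grip_width: 0.0394
```

```bash
python3 -m pendant '[[50,[0,0,0],[0,0,0]],[70,[0,0,0],[0,0,0]],[87,[0,0,0],[0,0,0]],[87,[0,0,0],[0,0,0]],[87,[0,0,0],[0,0,0]],[87,[0,0,0],[0,0,0]],[87,[0,0,0],[0,0,0]]]' 25
python3 -m pendant '[[87,[-3,0,0],[0,0,0]],[87,[-12,0,0],[0,0,0]],[87,[-30,0,0],[0,0,0]],[87,[-55,0,0],[0,0,0]],[87,[-80,0,0],[0,0,0]],[87,[-80,30,30],[0,0,0]],[87,[-80,60,60],[0,0,0]],[87,[-80,60,60],[0,0,0]]]' 25
python3 - <<'E'
from h import *
state()
for n in ["scene","side"]:
    c=optics.read_camera(n); cv2.imwrite(f"pics/{n}7.png",c["image"])
    P=pts(c,np.ones((480,640),bool))
    for x,y in [(.408,-.350),(.414,-.243)]:
        U=P[(np.hypot(P[:,0]-x,P[:,1]-y)<.03)&(P[:,2]>.174)&(P[:,2]<.184)]
        if len(U): print(n,len(U),np.round((U.min(0)+U.max(0))/2,4),np.round(np.ptp(U,axis=0),3))
E
```

```text
time_s: 15.77
tool_pos: [0.414, -0.243, 0.1635]
tool_rot: [12.2, 90.0, 12.2]
force: [-0.3, -0.0, -0.2]
grip_width: 0.0782
time_s: 16.43
tool_pos: [0.4794, -0.1756, 0.2451]
tool_rot: [31.3, 89.7, 31.9]
force: [0.3, 1.2, -0.4]
grip_width: 0.087
t 16.43 pos [ 0.4794 -0.1756  0.2451] rot [31.31 89.65 31.88] F [ 0.34  1.22 -0.42] w 0.087
scene 142 [ 0.4083 -0.3484  0.1781] [0.04  0.041 0.008]
scene 131 [ 0.4151 -0.2404  0.1773] [0.039 0.036 0.007]
side 1676 [ 0.4075 -0.3498  0.1779] [0.04  0.04  0.008]
side 973 [ 0.4145 -0.2435  0.1779] [0.039 0.041 0.008]
```

View pics/scene7.png

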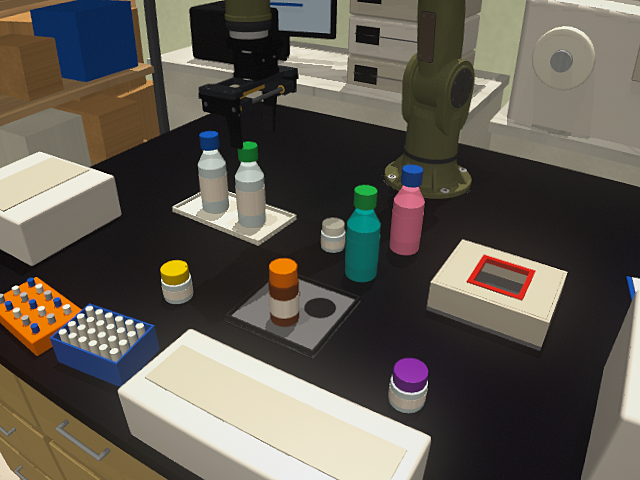

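Both bottles stand upright in the tray, blue at (212,175) and green at (250,190); cap tops are level at about 0.178. Now I move over the amber jar, turning the jaws by 90° (dx=+170, dy=+180).

```bash
python3 -m pendant '[[87,[0,9,8],[-0.12,0,0]],[87,[0,27,25],[-0.24,0,0]],[87,[0,49,46],[-0.36,0,0]],[87,[0,71,67],[-0.48,0,0]],[87,[0,93,88],[-0.6,0,0]],[87,[0,115,109],[-0.72,0,0]],[87,[0,137,129],[-0.84,0,0]],[87,[0,158,149],[-0.96,0,0]],[87,[0,173,163],[-1.08,0,0]],[87,[0,180,170],[-1.2,0,0]]]' 25
python3 -m pendant '[[87,[0,0,0],[-0.12,0,0]],[87,[0,0,0],[-0.24,0,0]],[87,[0,0,0],[-0.3708,0,0]],[87,[0,0,0],[-0.3708,0,0]],[87,[0,0,0],[-0.3708,0,0]],[87,[0,0,0],[-0.3708,0,0]],[87,[0,0,0],[-0.3708,0,0]]]' 25
python3 - <<'E'
from h import *
c=optics.read_camera("wrist"); o=state(); print(np.round(o["qpos"],1)); cv2.imwrite("pics/w8.png",c["image"])
print(np.round(R.from_euler('xyz',o["tool_rot"],degrees=True).as_matrix(),3))
P=pts(c,np.ones((480,640),bool))
U=P[(np.hypot(P[:,0]-.644,P[:,1]+.004)<.03)&(abs(P[:,2]-.111)<.004)]
if len(U): print(len(U),np.round((U.min(0)+U.max(0))/2,4),np.round(np.ptp(U,axis=0),3),np.round(U.mean(0),4))
E
```

```text
time_s: 17.37
tool_pos: [0.645, -0.0012, 0.2435]
tool_rot: [19.8, 90.0, 89.0]
force: [-0.2, -0.5, 0.1]
grip_width: 0.0869
time_s: 17.95
tool_pos: [0.6439, -0.0036, 0.2437]
tool_rot: [-169.5, 90.0, -79.6]
force: [-0.4, 1.1, 0.5]
grip_width: 0.0868
t 18.0 pos [ 0.6439 -0.0034  0.2437] rot [-160.99   89.98  -71.11] F [ 0.05 -0.81  0.6 ] w 0.0868
[  6.6  17.9 -11.   83.5   3.4  78.9  85.4]
[[ 0.    -1.     0.002]
 [-0.     0.002  1.   ]
 [-1.    -0.    -0.   ]]
2005 [ 0.6446 -0.0028  0.1105] [0.044 0.042 0.007] [ 0.6437 -0.0028  0.1112]
```

View pics/w8.png

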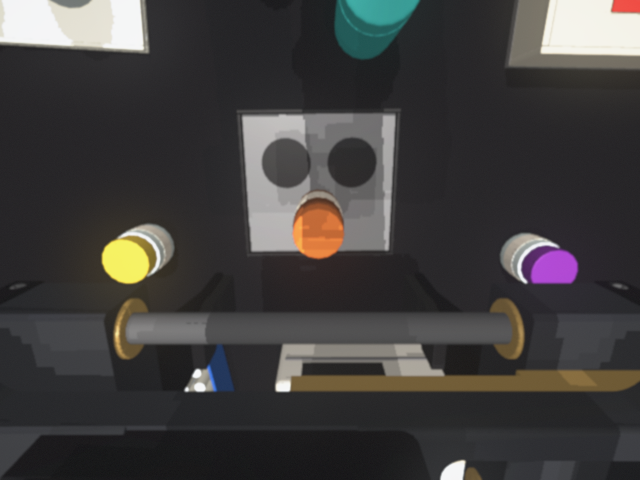

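Wrist view: the orange cap at (318,230) is centred between the jaws, which now open along world y. The empty discs are at (287,162) and (352,162). Lower 140 mm to take the cap above its lower edge.

```bash
python3 -m pendant '[[87,[15,0,0],[0,0,0]],[87,[40,0,0],[0,0,0]],[87,[70,0,0],[0,0,0]],[87,[100,0,0],[0,0,0]],[87,[122,0,0],[0,0,0]],[87,[135,0,0],[0,0,0]],[87,[140,0,0],[0,0,0]],[87,[140,0,0],[0,0,0]],[35,[140,0,0],[0,0,0]],[35,[140,0,0],[0,0,0]]]' 20
python3 -m pendant '[[35,[0,0,0],[0,0,0]],[35,[0,0,0],[0,0,0]],[35,[0,0,0],[0,0,0]],[35,[0,0,0],[0,0,0]],[35,[0,0,0],[0,0,0]],[35,[0,0,0],[0,0,0]],[35,[0,0,0],[0,0,0]],[35,[0,0,0],[0,0,0]],[35,[0,0,0],[0,0,0]]]' 20
```

```text
time_s: 18.83
tool_pos: [0.6454, -0.003, 0.1057]
tool_rot: [-90.8, 89.8, -0.9]
force: [-0.5, 0.4, -0.2]
grip_width: 0.0801
time_s: 19.58
tool_pos: [0.6441, -0.0033, 0.1037]
tool_rot: [-134.1, 90.0, -44.1]
force: [0.6, -0.8, 1.1]
grip_width: 0.0435
```

Gripped at 43.5 mm, matching the 44 mm cap. I lift to z≈0.25.

```bash
python3 -m pendant '[[35,[-4,0,0],[0,0,0]],[35,[-12,0,0],[0,0,0]],[35,[-28,0,0],[0,0,0]],[35,[-48,0,0],[0,0,0]],[35,[-70,0,0],[0,0,0]],[35,[-92,0,0],[0,0,0]],[35,[-112,0,0],[0,0,0]],[35,[-128,0,0],[0,0,0]],[35,[-136,0,0],[0,0,0]],[35,[-136,0,0],[0,0,0]]]' 20
python3 - <<'E'
from h import *
state()
c=optics.read_camera("side"); cv2.imwrite("pics/side9.png",c["image"])
E
```

```text
time_s: 20.42
tool_pos: [0.645, -0.0027, 0.2422]
tool_rot: [-87.9, 89.8, 2.1]
force: [0.5, -0.3, -2.3]
grip_width: 0.0436
t 20.42 pos [ 0.645  -0.0027  0.2422] rot [-87.89  89.76   2.12] F [ 0.51 -0.34 -2.31] w 0.0436
```

View pics/side9.png

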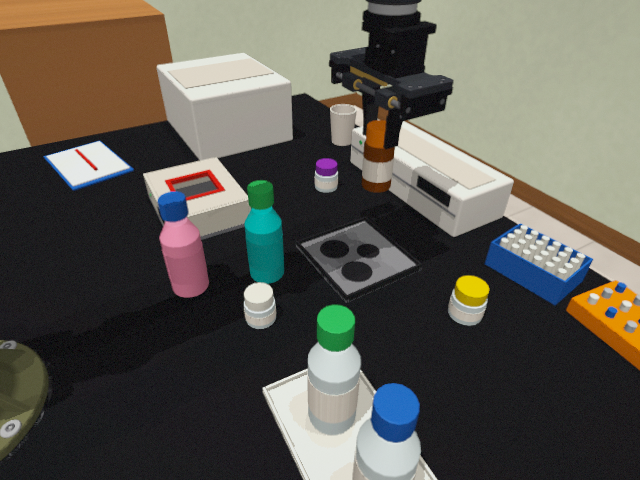

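The jar hangs upright at (378,155) and all three discs are visible. Now to the port: tool y +225, z +293.

```bash
python3 -m pendant '[[35,[0,6,8],[0,0,0]],[35,[0,20,26],[0,0,0]],[35,[0,40,52],[0,0,0]],[35,[0,62,81],[0,0,0]],[35,[0,85,111],[0,0,0]],[35,[0,108,140],[0,0,0]],[35,[0,131,170],[0,0,0]],[35,[0,154,200],[0,0,0]],[35,[0,175,228],[0,0,0]],[35,[0,194,252],[0,0,0]]]' 20
python3 -m pendant '[[35,[0,14,18],[0,0,0]],[35,[0,23,30],[0,0,0]],[35,[0,28,37],[0,0,0]],[35,[0,31,41],[0,0,0]],[35,[0,31,41],[0,0,0]],[35,[0,31,41],[0,0,0]],[35,[0,31,41],[0,0,0]]]' 20
python3 - <<'E'
from h import *
o=state(); print(np.round(o["qpos"],1))
for n in ["wrist","scene","side"]:
    c=optics.read_camera(n); cv2.imwrite(f"pics/{n}10.png",c["image"])
    hsv=cv2.cvtColor(c["image"],cv2.COLOR_BGR2HSV)
    red=((hsv[...,0]<6)|(hsv[...,0]>174))&(hsv[...,1]>170)&(hsv[...,2]>60)
    v,u=np.nonzero(red); Q=atz(c,u,v,.062); Q=Q[(abs(Q[:,0]-.42)<.09)&(abs(Q[:,1]-.29)<.09)]
    if len(Q): print(n,"rim",len(Q),cv2.minAreaRect((Q[:,:2]*1000).astype(np.float32)))
    P=pts(c,np.ones((480,640),bool))
    v,u=np.nonzero(c["range_z"]>0); h=hsv[v,u]
    U=P[(h[:,0]>5)&(h[:,0]<16)&(h[:,1]>150)&(np.hypot(P[:,0]-.419,P[:,1]-.29)<.05)&(P[:,2]>.12)]
    if len(U)>20: print(n,"jar",len(U),np.round(np.percentile(U,[1,99],axis=0),3).tolist())
E
```

```text
time_s: 21.3
tool_pos: [0.4465, 0.2511, 0.238]
tool_rot: [105.7, 89.8, -164.1]
force: [0.5, 0.3, -2.0]
grip_width: 0.0435
time_s: 21.88
tool_pos: [0.4198, 0.2886, 0.2392]
tool_rot: [164.7, 90.0, -105.5]
force: [0.6, -0.7, -2.1]
grip_width: 0.0433
t 21.88 pos [0.4198 0.2886 0.2392] rot [ 164.66   89.95 -105.47] F [ 0.61 -0.71 -2.09] w 0.0433
[-12.2   2.5 -25.9 102.    1.1  75.8  51.5]
wrist rim 1852 ((418.5287170410156, 291.5011901855469), (93.23049926757812, 92.09194946289062), 89.01676940917969)
wrist jar 5495 [[0.398, 0.27, 0.218], [0.44, 0.31, 0.248]]
scene rim 812 ((417.6692810058594, 290.1994934082031), (95.31917572021484, 97.15011596679688), 88.91121673583984)
scene jar 1412 [[0.403, 0.267, 0.144], [0.444, 0.311, 0.248]]
side rim 444 ((419.4656677246094, 290.53717041015625), (94.40091705322266, 93.93497467041016), 88.97650146484375)
side jar 678 [[0.383, 0.256, 0.145], [0.439, 0.302, 0.386]]
```

View pics/wrist10.png

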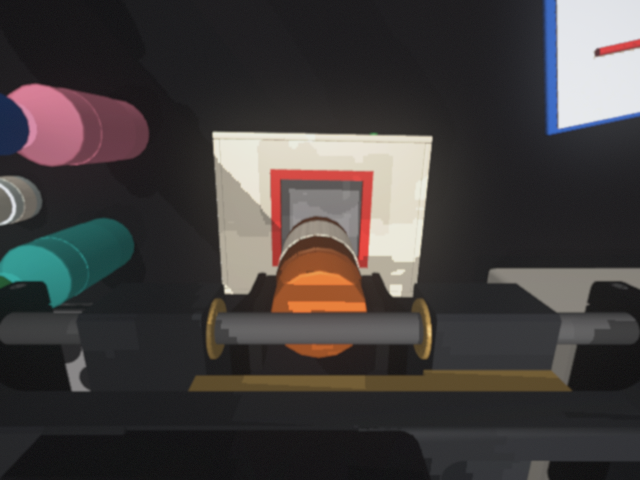

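View pics/scene10.png

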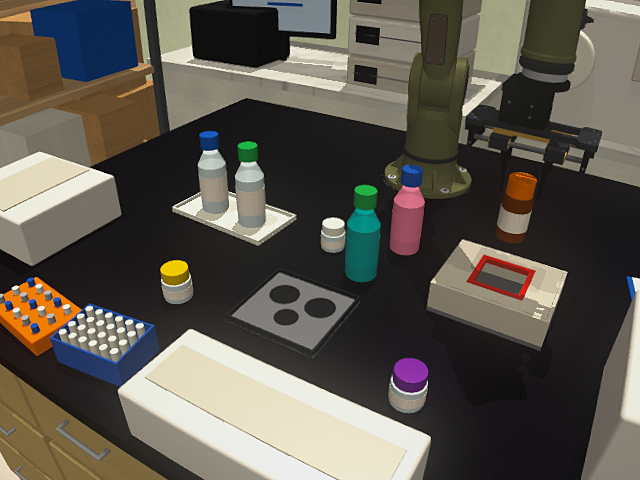

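View pics/side10.png

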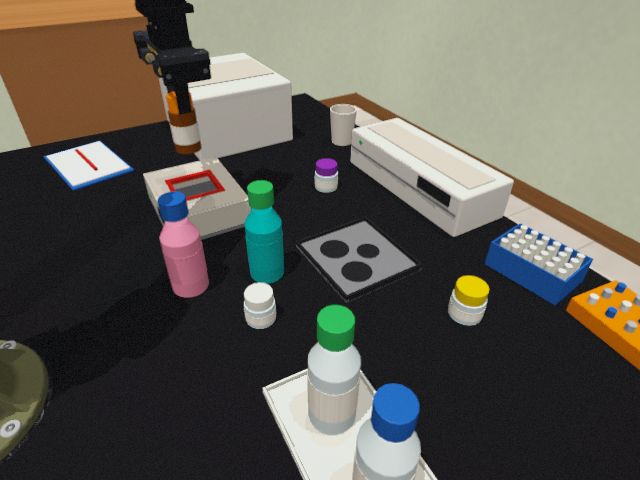

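The rim centre measures (0.4186,0.2905) from three cameras, and the jar is at (0.419,0.290), hanging upright at scene (516,205). I lower it to just above the rim and check once more.

```bash
python3 -m pendant '[[35,[8,0,0],[0,0,0]],[35,[22,0,0],[0,0,0]],[35,[38,0,0],[0,0,0]],[35,[50,0,0],[0,0,0]],[35,[58,0,0],[0,0,0]],[35,[60,0,0],[0,0,0]],[35,[60,0,0],[0,0,0]],[35,[60,0,0],[0,0,0]]]' 20
python3 - <<'E'
from h import *
o=state()
ims=[]
for n in ["scene","side"]:
    c=optics.read_camera(n)
    hsv=cv2.cvtColor(c["image"],cv2.COLOR_BGR2HSV); P=pts(c,np.ones((480,640),bool)); v,u=np.nonzero(c["range_z"]>0)
    for lo,hi in [(.085,.1),(.155,.175)]:
        U=P[(np.hypot(P[:,0]-.419,P[:,1]-.29)<.032)&(P[:,2]>lo)&(P[:,2]<hi)]
        if len(U)>20: print(n,lo,len(U),"circle",np.round(circ(U),4))
    im=c["image"]; ims.append(cv2.resize(im[130:330,420:600] if n=="scene" else im[60:260,110:290],(400,444)))
cv2.imwrite("pics/c11.png",cv2.hconcat(ims))
E
```

```text
time_s: 22.7
tool_pos: [0.4194, 0.2902, 0.1801]
tool_rot: [-57.6, 89.9, 32.4]
force: [0.5, 0.6, -2.2]
grip_width: 0.0436
t 22.7 pos [0.4194 0.2902 0.1801] rot [-57.62  89.95  32.38] F [ 0.49  0.63 -2.2 ] w 0.0436
scene 0.085 212 circle [0.4184 0.2889 0.0234]
scene 0.155 404 circle [0.4143 0.2901 0.0262]
side 0.085 167 circle [0.4207 0.2884 0.0228]
side 0.155 222 circle [0.4203 0.2811 0.0184]
```

View pics/c11.png

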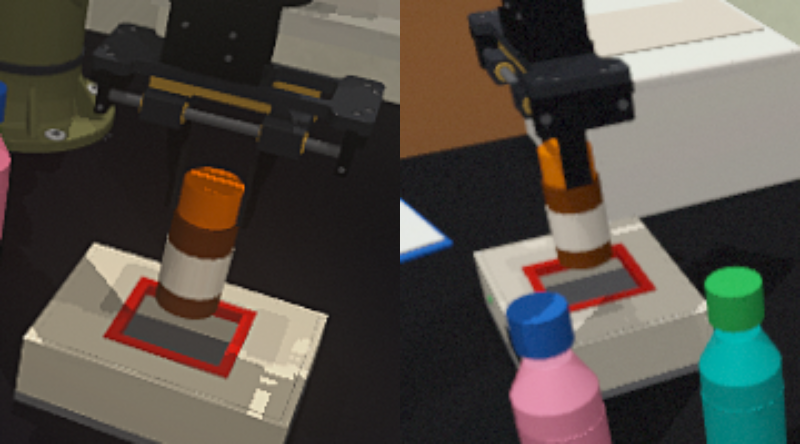

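The jar's foot fits at (0.4195,0.2887), within 2 mm of the rim's middle. I go in.

```bash
python3 -m pendant '[[35,[6,0,0],[0,0,0]],[35,[15,0,0],[0,0,0]],[35,[26,0,0],[0,0,0]],[35,[37,0,0],[0,0,0]],[35,[48,0,0],[0,0,0]],[35,[58,0,0],[0,0,0]],[35,[66,0,0],[0,0,0]],[35,[70,0,0],[0,0,0]],[35,[72,0,0],[0,0,0]],[35,[72,0,0],[0,0,0]]]' 20
python3 -m pendant '[[35,[0.5,0,0],[0,0,0]],[35,[1,0,0],[0,0,0]],[35,[1.5,0,0],[0,0,0]],[35,[1.5,0,0],[0,0,0]]]' 20
python3 -m pendant '[[35,[0.5,0,0],[0,0,0]],[35,[1,0,0],[0,0,0]],[35,[1,0,0],[0,0,0]]]' 20
```

```text
time_s: 23.63
tool_pos: [0.4189, 0.2899, 0.1071]
tool_rot: [112.6, 90.0, -157.4]
force: [-0.4, -0.5, -2.8]
grip_width: 0.0436
time_s: 23.97
tool_pos: [0.4192, 0.2901, 0.1064]
tool_rot: [-72.0, 90.0, 18.0]
force: [-0.2, -0.2, -2.1]
grip_width: 0.0432
time_s: 24.22
tool_pos: [0.4194, 0.2901, 0.1056]
tool_rot: [-80.4, 89.9, 9.6]
force: [-0.3, -1.0, 2.2]
grip_width: 0.0435
```

Contact is felt at z=0.1056 as expected. I release.

```bash
python3 -m pendant '[[48,[0,0,0],[0,0,0]],[60,[0,0,0],[0,0,0]],[75,[0,0,0],[0,0,0]],[87,[0,0,0],[0,0,0]],[87,[0,0,0],[0,0,0]],[87,[0,0,0],[0,0,0]],[87,[0,0,0],[0,0,0]],[87,[0,0,0],[0,0,0]]]' 20
python3 -m pendant '[[87,[-3,0,0],[0,0,0]],[87,[-12,0,0],[0,0,0]],[87,[-30,0,0],[0,0,0]],[87,[-60,0,0],[0,0,0]],[87,[-95,0,0],[0,0,0]],[87,[-125,0,0],[0,0,0]],[87,[-138,0,0],[0,0,0]],[87,[-138,0,0],[0,0,0]]]' 20
python3 - <<'E'
from h import *
o=state()
ims=[]
for n in ["scene","side","wrist"]:
    c=optics.read_camera(n); P=pts(c,np.ones((480,640),bool))
    U=P[(np.hypot(P[:,0]-.419,P[:,1]-.29)<.035)&(P[:,2]>.107)&(P[:,2]<.118)]
    if len(U)>20: print(n,len(U),"top mid",np.round((U.min(0)+U.max(0))/2,4),np.round(np.ptp(U,axis=0),3),np.median(U[:,2]).round(4))
    im=c["image"]
    if n!="wrist": ims.append(cv2.resize(im[130:330,420:600] if n=="scene" else im[60:260,110:290],(400,444)))
cv2.imwrite("pics/c12.png",cv2.hconcat(ims))
E
```

```text
time_s: 24.88
tool_pos: [0.419, 0.29, 0.105]
tool_rot: [-83.3, 90.0, 6.7]
force: [-0.8, 0.4, -0.5]
grip_width: 0.0837
time_s: 25.55
tool_pos: [0.4208, 0.2915, 0.248]
tool_rot: [-61.4, 89.5, 28.6]
force: [0.4, 0.5, -0.3]
grip_width: 0.0869
t 25.55 pos [0.4208 0.2915 0.248 ] rot [-61.36  89.52  28.65] F [ 0.4   0.54 -0.34] w 0.0869
scene 341 top mid [0.4189 0.2894 0.111 ] [0.044 0.043 0.008] 0.1127
side 241 top mid [0.42   0.287  0.1113] [0.042 0.044 0.008] 0.1129
wrist 2049 top mid [0.4195 0.2906 0.1113] [0.043 0.043 0.009] 0.1133
```

View pics/c12.png

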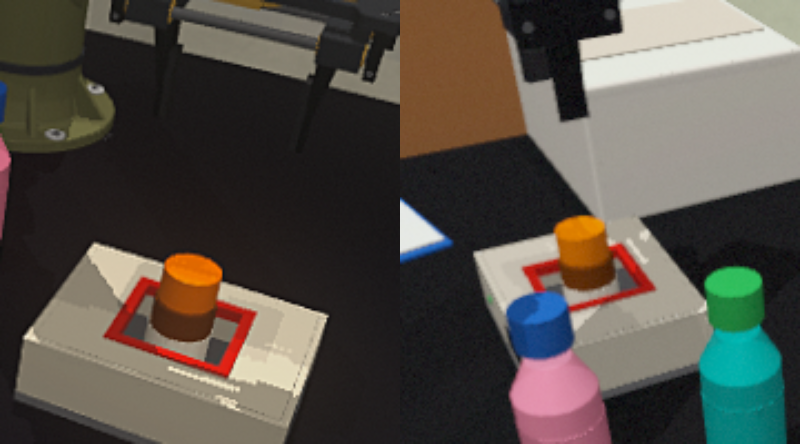

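The amber jar stands upright in the middle of the port, cap top at (0.4193,0.290,0.113). Now I go back for green, via x≈0.5 to stay within reach, turning the jaws back.

```bash
python3 -m pendant '[[87,[0,-4,-10],[0.12,0,0]],[87,[0,-13,-38],[0.24,0,0]],[87,[0,-23,-70],[0.36,0,0]],[87,[0,-33,-105],[0.48,0,0]],[87,[0,-43,-140],[0.6,0,0]],[87,[0,-53,-175],[0.72,0,0]],[87,[0,-63,-210],[0.84,0,0]],[87,[0,-72,-240],[0.96,0,0]],[87,[0,-79,-262],[1.08,0,0]],[87,[0,-81,-270],[1.2,0,0]]]' 20
python3 -m pendant '[[87,[0,0,0],[0.12,0,0]],[87,[0,0,0],[0.24,0,0]],[87,[0,0,0],[0.3708,0,0]],[87,[0,0,0],[0.3708,0,0]]]' 20
python3 - <<'E'
from h import *
o=state(); print(np.round(R.from_euler('xyz',o["tool_rot"],degrees=True).as_matrix(),3)); print(np.round(o["qpos"],1))
E
```

```text
time_s: 26.53
tool_pos: [0.4998, 0.015, 0.2411]
tool_rot: [-170.7, 89.8, -150.2]
force: [1.0, 0.6, 0.5]
grip_width: 0.0868
time_s: 26.87
tool_pos: [0.4991, 0.0198, 0.2413]
tool_rot: [-179.0, 89.8, -179.2]
force: [-0.6, -0.6, -0.1]
grip_width: 0.0867
t 26.87 pos [0.4991 0.0198 0.2413] rot [-179.03   89.81 -179.22] F [-0.58 -0.58 -0.07] w 0.0867
[[-0.003  0.003  1.   ]
 [-0.     1.    -0.003]
 [-1.    -0.    -0.003]]
[ 4.200e+00  6.000e-01 -9.500e+00  1.035e+02  1.000e-01  7.620e+01
 -5.600e+00]
```

```bash
python3 -m pendant '[[87,[0,-10,-3],[0,0,0]],[87,[0,-36,-12],[0,0,0]],[87,[0,-68,-22],[0,0,0]],[87,[0,-102,-33],[0,0,0]],[87,[0,-136,-44],[0,0,0]],[87,[0,-170,-56],[0,0,0]],[87,[0,-204,-67],[0,0,0]],[87,[0,-235,-77],[0,0,0]],[87,[0,-256,-84],[0,0,0]],[87,[0,-263,-86],[0,0,0]]]' 25
python3 -m pendant '[[87,[0,0,0],[0,0,0]],[87,[0,0,0],[0,0,0]],[87,[0,0,0],[0,0,0]],[87,[0,0,0],[0,0,0]]]' 25
python3 - <<'E'
from h import *
c=optics.read_camera("wrist"); o=state(); cv2.imwrite("pics/w13.png",c["image"]); print(np.round(c["cam_to_world"][:3,3],3))
P=pts(c,np.ones((480,640),bool))
for x,y in [(.414,-.243)]:
    U=P[(np.hypot(P[:,0]-x,P[:,1]-y)<.03)&(P[:,2]>.174)&(P[:,2]<.184)]
    if len(U): print(len(U),np.round((U.min(0)+U.max(0))/2,4),np.round(np.ptp(U,axis=0),3))
E
```

```text
time_s: 27.7
tool_pos: [0.4111, -0.2475, 0.2425]
tool_rot: [-146.5, 89.9, -146.7]
force: [-0.3, 0.3, 0.1]
grip_width: 0.087
time_s: 28.03
tool_pos: [0.4147, -0.2413, 0.2429]
tool_rot: [107.2, 90.0, 107.5]
force: [1.4, 0.4, -0.8]
grip_width: 0.087
t 28.08 pos [ 0.4147 -0.2415  0.243 ] rot [104.27  89.99 104.47] F [ 0.11 -0.34  0.91] w 0.087
[ 0.415 -0.164  0.388]
2752 [ 0.4147 -0.2415  0.1777] [0.039 0.039 0.007]
```

View pics/w13.png

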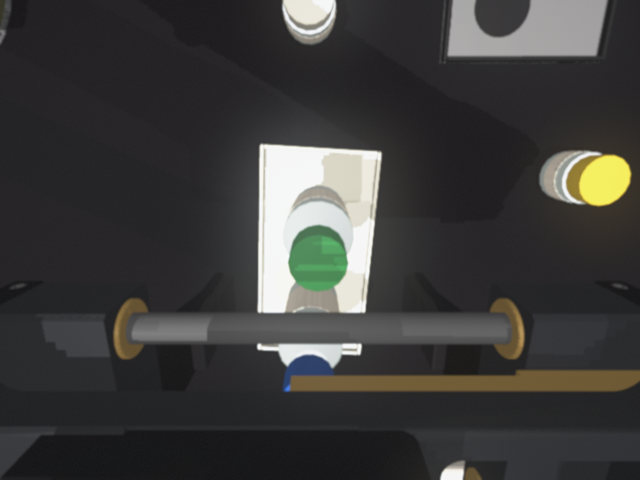

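Green cap at (318,258), centred between the fingers. I descend 78 and grip.

```bash
python3 -m pendant '[[87,[20,0,0],[0,0,0]],[87,[40,0,0],[0,0,0]],[87,[60,0,0],[0,0,0]],[87,[74,0,0],[0,0,0]],[87,[78,0,0],[0,0,0]],[87,[78,0,0],[0,0,0]],[30,[78,0,0],[0,0,0]],[30,[78,0,0],[0,0,0]],[30,[78,0,0],[0,0,0]],[30,[78,0,0],[0,0,0]]]' 25
python3 -m pendant '[[30,[0,0,0],[0,0,0]],[30,[0,0,0],[0,0,0]],[30,[0,0,0],[0,0,0]],[30,[0,0,0],[0,0,0]],[30,[0,0,0],[0,0,0]],[30,[0,0,0],[0,0,0]],[30,[0,0,0],[0,0,0]]]' 25
python3 -m pendant '[[30,[-4,0,0],[0,0,0]],[30,[-10,0,0],[0,0,0]],[30,[-20,0,0],[0,0,0]],[30,[-35,0,0],[0,0,0]],[30,[-50,0,0],[0,0,0]],[30,[-65,0,0],[0,0,0]],[30,[-77,0,0],[0,0,0]],[30,[-82,0,0],[0,0,0]],[30,[-82,0,0],[0,0,0]]]' 25
```

```text
time_s: 28.92
tool_pos: [0.4146, -0.2433, 0.166]
tool_rot: [-24.2, 89.9, -24.2]
force: [-0.1, 1.1, -0.1]
grip_width: 0.0678
time_s: 29.5
tool_pos: [0.4141, -0.2431, 0.1651]
tool_rot: [-23.1, 90.0, -23.1]
force: [0.1, -0.2, -0.3]
grip_width: 0.0394
time_s: 30.25
tool_pos: [0.4147, -0.2434, 0.2487]
tool_rot: [-24.3, 89.8, -24.3]
force: [0.5, -0.0, -2.5]
grip_width: 0.0393
```

```bash
python3 -m pendant '[[30,[0,8,5],[0,0,0]],[30,[0,26,17],[0,0,0]],[30,[0,54,35],[0,0,0]],[30,[0,84,55],[0,0,0]],[30,[0,114,75],[0,0,0]],[30,[0,144,94],[0,0,0]],[30,[0,174,114],[0,0,0]],[30,[0,204,134],[0,0,0]],[30,[0,232,152],[0,0,0]],[30,[0,254,166],[0,0,0]]]' 25
python3 -m pendant '[[30,[0,13,9],[0,0,0]],[30,[0,19,13],[0,0,0]],[30,[0,21,14],[0,0,0]],[30,[0,21,14],[0,0,0]],[30,[0,21,14],[0,0,0]],[30,[0,21,14],[0,0,0]],[30,[0,21,14],[0,0,0]]]' 25
python3 - <<'E'
from h import *
c=optics.read_camera("side"); o=state(); cv2.imwrite("pics/s14.png",c["image"])
c=optics.read_camera("wrist"); P=pts(c,np.ones((480,640),bool))
U=P[(np.hypot(P[:,0]-.594,P[:,1]-.032)<.03)&(P[:,2]>.25)&(P[:,2]<.265)]
if len(U): print(len(U),np.round((U.min(0)+U.max(0))/2,4),np.round(np.ptp(U,axis=0),3))
E
```

```text
time_s: 31.08
tool_pos: [0.5804, 0.0155, 0.2454]
tool_rot: [135.3, 89.8, 135.5]
force: [-0.3, 0.1, -3.5]
grip_width: 0.0393
time_s: 31.67
tool_pos: [0.5937, 0.0303, 0.2474]
tool_rot: [-66.1, 90.0, -66.2]
force: [0.4, 0.1, -2.5]
grip_width: 0.0394
t 31.72 pos [0.5937 0.0306 0.2474] rot [-56.45  89.97 -56.56] F [-0.3   0.37 -3.28] w 0.0391
4457 [0.594  0.0322 0.2575] [0.056 0.041 0.015]
```

View pics/s14.png

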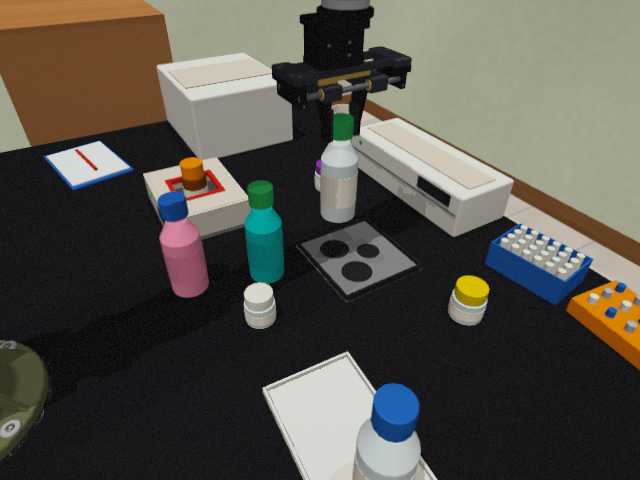

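Green hangs over its place at (339,180), upright. I lower it.

```bash
python3 -m pendant '[[30,[8,0,0],[0,0,0]],[30,[22,0,0],[0,0,0]],[30,[38,0,0],[0,0,0]],[30,[52,0,0],[0,0,0]],[30,[64,0,0],[0,0,0]],[30,[72,0,0],[0,0,0]],[30,[76,0,0],[0,0,0]],[30,[77,0,0],[0,0,0]],[30,[78,0,0],[0,0,0]],[30,[78,0,0],[0,0,0]]]' 25
python3 -m pendant '[[30,[0.5,0,0],[0,0,0]],[30,[1,0,0],[0,0,0]],[30,[1.5,0,0],[0,0,0]],[30,[1.5,0,0],[0,0,0]]]' 25
python3 -m pendant '[[30,[0.5,0,0],[0,0,0]],[30,[1,0,0],[0,0,0]],[30,[1,0,0],[0,0,0]]]' 25
```

```text
time_s: 32.6
tool_pos: [0.5945, 0.032, 0.1697]
tool_rot: [1.8, 89.9, 1.8]
force: [-0.8, -0.0, -2.6]
grip_width: 0.0395
time_s: 32.93
tool_pos: [0.5941, 0.032, 0.1678]
tool_rot: [-5.7, 90.0, -5.7]
force: [0.5, 0.6, -2.9]
grip_width: 0.0395
time_s: 33.18
tool_pos: [0.5943, 0.032, 0.1672]
tool_rot: [-6.3, 90.0, -6.3]
force: [-0.1, 0.3, -0.7]
grip_width: 0.0392
```

```bash
python3 -m pendant '[[30,[0.5,0,0],[0,0,0]],[30,[0.5,0,0],[0,0,0]]]' 25
python3 -m pendant '[[48,[0,0,0],[0,0,0]],[65,[0,0,0],[0,0,0]],[87,[0,0,0],[0,0,0]],[87,[0,0,0],[0,0,0]],[87,[0,0,0],[0,0,0]],[87,[0,0,0],[0,0,0]],[87,[0,0,0],[0,0,0]]]' 25
python3 -m pendant '[[87,[-3,0,0],[0,0,0]],[87,[-12,0,0],[0,0,0]],[87,[-30,0,0],[0,0,0]],[87,[-55,0,0],[0,0,0]],[87,[-78,0,0],[0,0,0]],[87,[-78,-30,-15],[0,0,0]],[87,[-78,-62,-35],[0,0,0]],[87,[-78,-62,-35],[0,0,0]]]' 25
python3 - <<'E'
from h import *
o=state()
for n in ["scene","side","wrist"]:
    c=optics.read_camera(n); cv2.imwrite(f"pics/{n}15.png",c["image"]); P=pts(c,np.ones((480,640),bool))
    for nm,x,y in [("green",.594,.032),("blue",.408,-.35)]:
        U=P[(np.hypot(P[:,0]-x,P[:,1]-y)<.03)&(P[:,2]>.174)&(P[:,2]<.186)]
        if len(U)>30: print(n,nm,len(U),np.round((U.min(0)+U.max(0))/2,4),np.round(np.ptp(U,axis=0),3),np.median(U[:,2]).round(4))
E
```

```text
time_s: 33.35
tool_pos: [0.5943, 0.032, 0.1671]
tool_rot: [-2.3, 89.9, -2.3]
force: [-1.0, -0.6, 4.9]
grip_width: 0.0395
time_s: 33.93
tool_pos: [0.594, 0.032, 0.166]
tool_rot: [-151.2, 90.0, -151.2]
force: [0.3, -0.3, -0.4]
grip_width: 0.0779
time_s: 34.6
tool_pos: [0.5568, -0.0382, 0.2458]
tool_rot: [-88.0, 89.7, -88.5]
force: [-0.2, -2.0, -0.9]
grip_width: 0.087
t 34.6 pos [ 0.5568 -0.0382  0.2458] rot [-88.01  89.7  -88.53] F [-0.19 -2.01 -0.94] w 0.087
scene green 359 [0.5941 0.0317 0.1786] [0.041 0.04  0.009] 0.1807
scene blue 144 [ 0.4091 -0.3492  0.1779] [0.04  0.04  0.008] 0.1794
side green 305 [0.5939 0.0305 0.1786] [0.039 0.038 0.009] 0.181
side blue 1671 [ 0.408  -0.3498  0.1781] [0.04  0.04  0.008] 0.1796
wrist green 3457 [0.5942 0.0331 0.1789] [0.04 0.04 0.01] 0.1813
```

View pics/scene15.png

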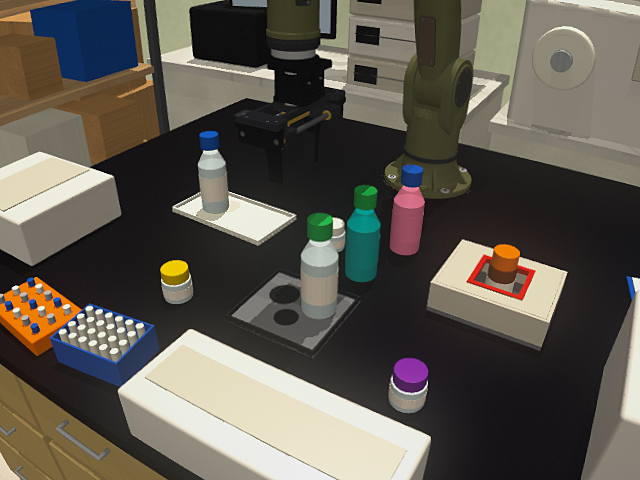

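Green is back, its cap where it was at the start to about 1 mm (scene (320,227)). Now blue in the tray: dx=-151, dy=-320.

```bash
python3 -m pendant '[[87,[0,-14,-7],[0,0,0]],[87,[0,-48,-23],[0,0,0]],[87,[0,-84,-40],[0,0,0]],[87,[0,-120,-57],[0,0,0]],[87,[0,-156,-74],[0,0,0]],[87,[0,-192,-91],[0,0,0]],[87,[0,-228,-108],[0,0,0]],[87,[0,-264,-125],[0,0,0]],[87,[0,-300,-142],[0,0,0]],[87,[0,-320,-151],[0,0,0]]]' 25
python3 -m pendant '[[87,[0,0,0],[0,0,0]],[87,[0,0,0],[0,0,0]],[87,[0,0,0],[0,0,0]],[87,[0,0,0],[0,0,0]],[87,[0,0,0],[0,0,0]],[87,[0,0,0],[0,0,0]]]' 25
python3 - <<'E'
from h import *
c=optics.read_camera("wrist"); o=state(); cv2.imwrite("pics/w16.png",c["image"])
P=pts(c,np.ones((480,640),bool))
U=P[(np.hypot(P[:,0]-.408,P[:,1]+.35)<.03)&(P[:,2]>.174)&(P[:,2]<.184)]
if len(U): print(len(U),np.round((U.min(0)+U.max(0))/2,4),np.round(np.ptp(U,axis=0),3))
E
```

```text
time_s: 35.58
tool_pos: [0.4062, -0.3537, 0.2446]
tool_rot: [-97.3, 89.9, -97.5]
force: [-0.2, -0.1, -0.9]
grip_width: 0.0867
time_s: 36.08
tool_pos: [0.409, -0.3488, 0.2441]
tool_rot: [32.6, 90.0, 32.7]
force: [-0.7, -0.1, 0.1]
grip_width: 0.0872
t 36.13 pos [ 0.4087 -0.3491  0.2441] rot [20.51 89.99 20.62] F [-0.59 -0.38  0.75] w 0.0872
2724 [ 0.408  -0.3482  0.1777] [0.039 0.039 0.007]
```

View pics/w16.png

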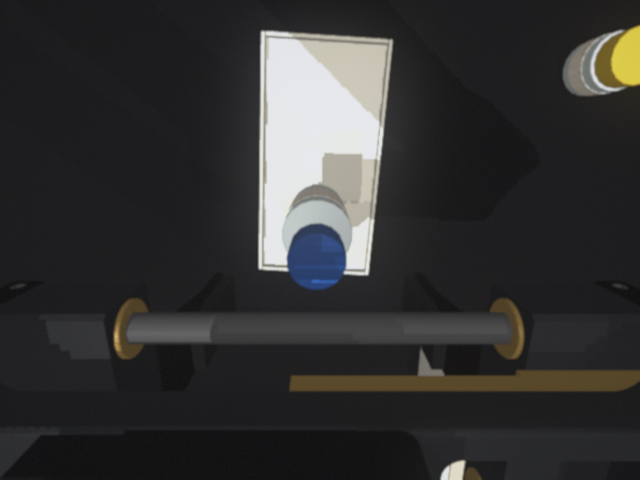

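Blue cap at (317,257), centred. Descend 79, grip, lift.

```bash
python3 -m pendant '[[87,[20,0,0],[0,0,0]],[87,[40,0,0],[0,0,0]],[87,[60,0,0],[0,0,0]],[87,[75,0,0],[0,0,0]],[87,[79,0,0],[0,0,0]],[87,[79,0,0],[0,0,0]],[30,[79,0,0],[0,0,0]],[30,[79,0,0],[0,0,0]],[30,[79,0,0],[0,0,0]],[30,[79,0,0],[0,0,0]]]' 25
python3 -m pendant '[[30,[0,0,0],[0,0,0]],[30,[0,0,0],[0,0,0]],[30,[0,0,0],[0,0,0]],[30,[0,0,0],[0,0,0]],[30,[0,0,0],[0,0,0]],[30,[0,0,0],[0,0,0]],[30,[0,0,0],[0,0,0]]]' 25
python3 -m pendant '[[30,[-4,0,0],[0,0,0]],[30,[-10,0,0],[0,0,0]],[30,[-20,0,0],[0,0,0]],[30,[-35,0,0],[0,0,0]],[30,[-50,0,0],[0,0,0]],[30,[-65,0,0],[0,0,0]],[30,[-77,0,0],[0,0,0]],[30,[-82,0,0],[0,0,0]],[30,[-82,0,0],[0,0,0]]]' 25
```

```text
time_s: 36.97
tool_pos: [0.4085, -0.3504, 0.1661]
tool_rot: [-33.1, 89.9, -33.1]
force: [0.1, -0.1, -1.1]
grip_width: 0.0681
time_s: 37.55
tool_pos: [0.4079, -0.3501, 0.1651]
tool_rot: [-127.7, 90.0, -127.7]
force: [-1.0, -0.2, 0.8]
grip_width: 0.0391
time_s: 38.3
tool_pos: [0.4087, -0.3505, 0.2489]
tool_rot: [-33.2, 89.8, -33.2]
force: [-0.3, 0.3, -3.1]
grip_width: 0.0394
```

```bash
python3 -m pendant '[[30,[0,8,5],[0,0,0]],[30,[0,28,17],[0,0,0]],[30,[0,56,33],[0,0,0]],[30,[0,88,52],[0,0,0]],[30,[0,120,71],[0,0,0]],[30,[0,152,90],[0,0,0]],[30,[0,184,109],[0,0,0]],[30,[0,216,128],[0,0,0]],[30,[0,246,146],[0,0,0]],[30,[0,270,161],[0,0,0]]]' 25
python3 -m pendant '[[30,[0,20,12],[0,0,0]],[30,[0,33,20],[0,0,0]],[30,[0,40,24],[0,0,0]],[30,[0,40,24],[0,0,0]],[30,[0,40,24],[0,0,0]],[30,[0,40,24],[0,0,0]],[30,[0,40,24],[0,0,0]],[30,[0,40,24],[0,0,0]]]' 25
python3 - <<'E'
from h import *
c=optics.read_camera("side"); o=state(); cv2.imwrite("pics/s17.png",c["image"])
E
```

```text
time_s: 39.13
tool_pos: [0.5695, -0.0754, 0.2457]
tool_rot: [130.1, 89.8, 130.2]
force: [-0.2, 0.5, -3.0]
grip_width: 0.0396
time_s: 39.8
tool_pos: [0.5926, -0.0417, 0.2473]
tool_rot: [-74.0, 90.0, -74.2]
force: [0.5, 1.1, -2.8]
grip_width: 0.0393
t 39.85 pos [ 0.5927 -0.0413  0.2473] rot [-60.95  89.97 -61.06] F [ 0.16  0.18 -1.49] w 0.0394
```

View pics/s17.png

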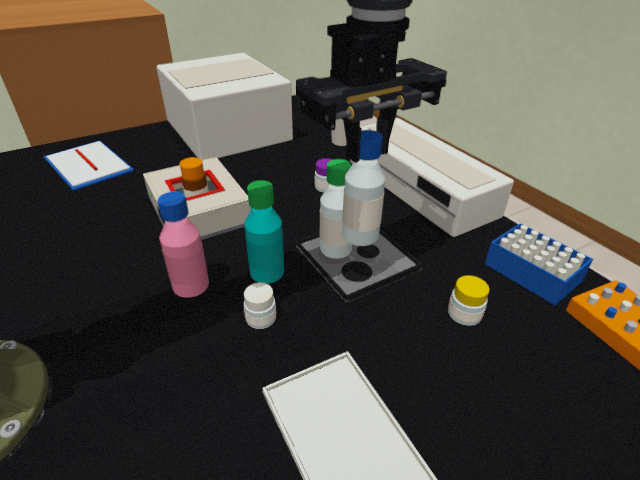

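Blue hangs over its disc at (357,271), upright, and green stands behind it at (337,210). I lower it.

```bash
python3 -m pendant '[[30,[8,0,0],[0,0,0]],[30,[22,0,0],[0,0,0]],[30,[38,0,0],[0,0,0]],[30,[52,0,0],[0,0,0]],[30,[64,0,0],[0,0,0]],[30,[72,0,0],[0,0,0]],[30,[76,0,0],[0,0,0]],[30,[77,0,0],[0,0,0]],[30,[78,0,0],[0,0,0]],[30,[78,0,0],[0,0,0]]]' 25
python3 -m pendant '[[30,[0.5,0,0],[0,0,0]],[30,[1,0,0],[0,0,0]],[30,[1.5,0,0],[0,0,0]],[30,[1.5,0,0],[0,0,0]]]' 25
python3 -m pendant '[[30,[0.5,0,0],[0,0,0]],[30,[1,0,0],[0,0,0]],[30,[1.5,0,0],[0,0,0]],[30,[1.5,0,0],[0,0,0]]]' 25
```

```text
time_s: 40.68
tool_pos: [0.5935, -0.04, 0.1697]
tool_rot: [-2.7, 89.9, -2.7]
force: [0.2, -0.9, -3.0]
grip_width: 0.0394
time_s: 41.02
tool_pos: [0.5931, -0.04, 0.1678]
tool_rot: [-9.9, 90.0, -9.9]
force: [0.2, 0.5, -3.4]
grip_width: 0.0391
time_s: 41.35
tool_pos: [0.5933, -0.0401, 0.1671]
tool_rot: [-9.0, 89.9, -9.0]
force: [-1.9, -0.1, 4.5]
grip_width: 0.0394
```

Contact. I release and move up and away.

```bash
python3 -m pendant '[[48,[0,0,0],[0,0,0]],[65,[0,0,0],[0,0,0]],[87,[0,0,0],[0,0,0]],[87,[0,0,0],[0,0,0]],[87,[0,0,0],[0,0,0]],[87,[0,0,0],[0,0,0]],[87,[0,0,0],[0,0,0]]]' 25
python3 -m pendant '[[87,[-3,0,0],[0,0,0]],[87,[-12,0,0],[0,0,0]],[87,[-30,0,0],[0,0,0]],[87,[-55,0,0],[0,0,0]],[87,[-85,0,0],[0,0,0]],[87,[-95,-30,0],[0,0,0]],[87,[-95,-65,0],[0,0,0]],[87,[-95,-80,0],[0,0,0]],[87,[-95,-80,0],[0,0,0]]]' 25
python3 -m pendant '[[87,[0,0,0],[0,0,0]],[87,[0,0,0],[0,0,0]],[87,[0,0,0],[0,0,0]],[87,[0,0,0],[0,0,0]],[87,[0,0,0],[0,0,0]],[87,[0,0,0],[0,0,0]]]' 25
python3 - <<'E'
from h import *
o=state()
for n in ["scene","side","wrist"]:
    c=optics.read_camera(n); cv2.imwrite(f"pics/{n}18.png",c["image"]); P=pts(c,np.ones((480,640),bool))
    for nm,x,y,z in [("green",.594,.032,.181),("blue",.593,-.04,.181),("amber",.419,.29,.113),("purple",.699,.238,.06),("yellow",.687,-.201,.06)]:
        U=P[(np.hypot(P[:,0]-x,P[:,1]-y)<.03)&(abs(P[:,2]-z)<.005)]
        if len(U)>30: print(n,nm,len(U),np.round((U.min(0)+U.max(0))/2,4),np.round(np.ptp(U,axis=0),3),np.median(U[:,2]).round(4))
E
```

```text
time_s: 41.93
tool_pos: [0.593, -0.04, 0.1659]
tool_rot: [175.3, 90.0, 175.3]
force: [0.5, 0.2, -0.1]
grip_width: 0.0782
time_s: 42.68
tool_pos: [0.5926, -0.1263, 0.2625]
tool_rot: [-67.5, 89.8, -67.9]
force: [-0.8, -1.5, -0.5]
grip_width: 0.0872
time_s: 43.18
tool_pos: [0.5931, -0.1192, 0.2611]
tool_rot: [85.5, 90.0, 85.6]
force: [0.2, 0.3, -0.0]
grip_width: 0.0871
t 43.18 pos [ 0.5931 -0.1192  0.2611] rot [85.51 89.99 85.58] F [ 0.2   0.31 -0.03] w 0.0871
scene green 325 [0.5938 0.0321 0.1796] [0.042 0.04  0.007] 0.1808
scene blue 300 [ 0.5925 -0.0399  0.1798] [0.041 0.04  0.007] 0.181
scene amber 332 [0.42   0.2892 0.1116] [0.042 0.043 0.007] 0.1127
scene purple 755 [0.6988 0.2393 0.059 ] [0.049 0.046 0.008] 0.0604
scene yellow 404 [ 0.6876 -0.2007  0.0595] [0.047 0.049 0.009] 0.0607
side green 277 [0.5933 0.0304 0.1795] [0.04  0.039 0.007] 0.1811
side blue 337 [ 0.5917 -0.0408  0.1795] [0.038 0.041 0.007] 0.1811
side amber 233 [0.4199 0.2868 0.1117] [0.043 0.044 0.007] 0.1129
side purple 125 [0.6982 0.2417 0.0588] [0.046 0.045 0.008] 0.06
side yellow 635 [ 0.6868 -0.2017  0.0588] [0.049 0.047 0.008] 0.0602
wrist green 2401 [0.5943 0.0238 0.1799] [0.04  0.022 0.008] 0.1812
wrist blue 3160 [ 0.5927 -0.0388  0.1806] [0.039 0.039 0.006] 0.1813
wrist yellow 756 [ 0.6826 -0.2004  0.0589] [0.038 0.047 0.007] 0.0603
```

View pics/scene18.png

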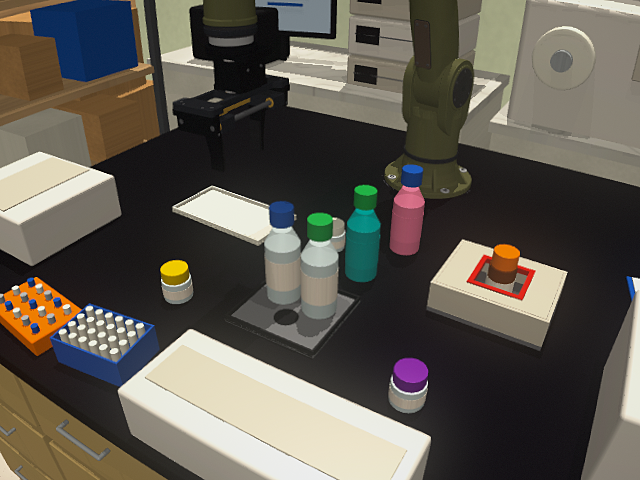

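View pics/side18.png

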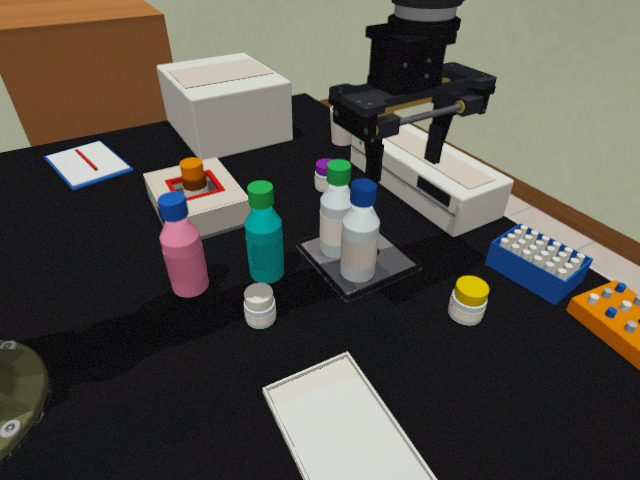

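Both bottles stand upright in the caddy (scene (282,250) and (320,265)), the amber jar is in the port at (505,265), and the three small jars are where they were. The gripper is clear, so I hand in.

```bash
python3 -c "
from cell import env
print(env.sign_off())"
```

```text
the job is handed in; nothing more can be done
None
```

The job is done and handed in at about 43 s of the 128 s allowed; the hand-in gives no verdict. I parked the blue and green bottles in the spill tray and stood the amber jar in the chamber. I then put green and blue back in their places in the caddy.

My last checks before handing in:

- **Bottles:** both stand upright, with cap centres at about (0.5925, -0.040) for blue and (0.594, 0.032) for green. That is within about 2 mm of the start positions, and cap tops are at 0.181 m as at the start.
- **Amber jar:** it stands upright about 1–3 mm from the measured middle of the port (0.4186, 0.2905). I felt no contact until it reached the chamber floor.
- **Small jars:** purple and yellow measure within about 4 mm of the start. I only judged the white jar by eye, and it looks unmoved.
- **Gripper:** it is open, clear of everything, and reads about zero force.

**Disagreements:** the side camera differs from the others by up to about 3 mm in y on the amber jar. The network's landmark for the parked blue bottle was about 20 mm off, so I used the depth fit instead, which agreed with the commanded pose. The final wrist view showed only part of the green cap, so I ignored its 8 mm offset there.

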